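# Riddle punch slugs out of a basket of weld bungs, then tip the bungs into the parts crate

## Robot

A 6-joint arm with a two-finger parallel gripper is mounted at the origin on the work surface. World frame = base frame: x ahead of the robot, y to its left, z up, the work surface at z = 0. Lengths are in m, angles in rad, forces in N, time in s.
With the tool pointing down it reaches from about 0.325 to 0.875 m from the base axis. Payload 4.4 kg.
Tool frame: the origin (TCP) lies midway between the tips of the shut fingers; the grasp point (between the pads) lies 19 mm behind it; y points along the fingers, x is the direction in which the jaws open and shut, and the axes are right-handed (so a half turn about y gives the same grasp; the last joint's range is limited). The gripper opens to 85 mm and grips with 20 to 120 N. Pads are 22 mm wide; open, the fingers measure 114 mm over their backs; the gripper's body (76 mm by 85 mm) begins 54 mm behind the grasp point. The pads swing forward as they close: fully open they stand 13 mm farther back than shut.
Start: joints at [-1.437, 0.207, 1.542, -0, 1.393, -0.15], TCP at [0.162, -0.552, 0.195] pointing down, gripper open.
Joint ranges: [-2.73, 2.73], [-0.86, 2.22], [0.23, 2.46], [-1.11, 4.25], [0.08, 2.63], [-2.82, 2.82]. Speed limits (rad/s): [2.79, 2.79, 3.14, 3.14, 3.14, 3.14].

## Interface

Orientations are given as a 3x3 rotation matrix whose columns are the frame's x, y, z axes.
In Python, from cell import sensors, imaging, env gives the robot as it stands.
- The arm moves only by the shell command python3 -m jog 'ROWS' [FORCE]. ROWS is JSON, a list of rows, each an object of numbers: "dx", "dy", "dz": the shift along the tool's x, y, z in m; "rx", "ry", "rz": the turn, a rotation vector about the tool's x, y, z in degrees; "grip": the finger opening in m, from 0 to 0.0854. A call has 1 to 20 rows; each row shifts and turns the commanded pose from where the row before left it, along the tool's axes as they then stand; what a row does not reach is not made up. A row lasts 1/10 s, in which the tool goes at most 50 mm and 8.59 degrees, less where a joint would pass 70% of its speed; a pose out of reach is approached as far as the arm can. A call is refused whole if a number of a shift passes 0.05 or a number of a turn 8.59, either way. A call with a gripper value outside its range is refused whole. The fingers move at their own pace and stop on an object; FORCE is the grip in N (left out, the last holds). Time passes only in rows, so rows that do not move let the fingers close. It gives the time, the measured TCP pose, the force and the opening at its end, in the units of the state.
- sensors.observe(): the state, without advancing time (a new reading comes with each control period).
- imaging.camera(name): name is "side" or "top"; returns (picture, depth): 420x560x3 uint8, red, green, blue; 420x560 float32, m along the optical axis (not along the pixel's ray), 0 where there is no reading.
- imaging.camera_info(name): a dict with "fx", "fy", "cx", "cy" (pixels), "extrinsics" (4x4, takes a point from world to camera coordinates). Camera axes: x right, y up, looking along -z (the intrinsics and any distortion apply to the point x, -y, -z); pixel columns grow to the right and rows downward; lengths in m; the calibration is good to about 2 mm. A picture is of the moment at which its call begins. camera_info takes no time and is no camera call.
- env.job_done(): hands the job in, once; it reports no verdict.
The state is a dict: "t": time; "joints": joint angles; "qd": joint speeds; "joint_efforts": joint torques, N m; "eef_pos": TCP position; "eef_rot": TCP orientation; "wrist_force": force on the tool from outside, world axes, zero at the start; "torque": the same for the moment, N m; "grip_width": finger opening in m.
Only numpy, scipy, OpenCV 4.12 (cv2) and the standard library are available. Lean on these libraries where they do the work, as an engineer would, in place of code of your own. Each camera call takes 0.05 s, during which the arm holds its last target.

## Task

Pick the sieve basket up level by its wooden handle, carry it over the shallow metal pan and shake or rock it there until all five small punch slugs have dropped through the slotted floor into the pan, keeping the three big stepped bungs in the basket. Then tip the bungs out over the basket's open end into the slatted wooden crate and stand the empty basket upright on bare bench again, released. Leave the loose tools on the bench where they lie.

Things in the scene. Friction and masses are not known exactly. Their poses are not given: they have to be found in the camera images.
- basket_grip (a point): Centre of the loose steel sieve basket's wooden handle, a rigid bar along the basket's y between straps 116 mm apart, 130 mm above its underside. The bar is 16 mm thick, 24 mm high and leans: its height runs up and towards the closed +x end, 30 degrees from vertical. Grip its flat faces from that side at that slope (80 N or more holds); pinched straight down it may turn
- basket_floor (a point): Centre of the top side of the basket's floor, 4 mm above its underside, axes x, y, z (up) are the basket's for all its points. Basket 0.36 kg (about 0.75 full), 170 mm long (x), 124 mm wide (y), walls 48 mm high on three sides. Floor: four bars 17 mm wide along x, centred at y = -49.5, -16.5, 16.5, 49.5 mm, and between them three through slots 16 mm wide, from x = -67 mm to the closed wall. Slugs start flat on the bars
- basket_lip (a point): Middle of the floor's edge at the basket's OPEN end (x = -85 mm, no wall or lip there), top side, same axes. Moved smoothly and level, slugs and bungs stay put. Steel slides on steel at a slope of 24 to 37 degrees: rocked about its x axis further than that, slugs slide along y into a slot; with the open end tipped down about 50 degrees the bungs slide out over it
- pan: Shallow aluminium pan for the slugs, fixed, 210 x 200 mm (its x, y), 50 mm high, walls and floor 5 mm. Origin: centre of its underside on the bench
- crate: Slatted plywood parts crate, fixed, 200 x 190 mm (its x, y), 75 mm high, walls and floor 6 mm. Origin: centre of its underside on the bench
- bung0_center (a point): Centre of a steel weld bung (part to keep, 0.11 kg): flange 42 mm diameter x 10 mm with a 29 mm diameter spigot on it, 26 mm high in all; its z is its turning axis
- bung1_center (a point): Centre of a steel weld bung (part to keep, 0.11 kg): flange 42 mm diameter x 10 mm with a 29 mm diameter spigot on it, 26 mm high in all; its z is its turning axis
- bung2_center (a point): Centre of a steel weld bung (part to keep, 0.11 kg): flange 42 mm diameter x 10 mm with a 29 mm diameter spigot on it, 26 mm high in all; its z is its turning axis
- slug0_center (a point): Centre of a small steel punch slug (waste), a disc 12 mm in diameter and 9 mm high, 10 g; its z is its turning axis
- slug1_center (a point): Centre of a small steel punch slug (waste), a disc 12 mm in diameter and 9 mm high, 10 g; its z is its turning axis
- slug2_center (a point): Centre of a small steel punch slug (waste), a disc 12 mm in diameter and 9 mm high, 10 g; its z is its turning axis
- slug3_center (a point): Centre of a small steel punch slug (waste), a disc 12 mm in diameter and 9 mm high, 10 g; its z is its turning axis
- slug4_center (a point): Centre of a small steel punch slug (waste), a disc 12 mm in diameter and 9 mm high, 10 g; its z is its turning axis
- hammer: Bystander on the bench, to be left alone: a hammer. Origin under its middle
- driver: Bystander on the bench, to be left alone: a screwdriver. Origin under its middle
- punch: Bystander on the bench, to be left alone: a square steel punch, 120 mm long, 12 mm thick. Origin under its middle
- rule: Bystander on the bench, to be left alone: a steel rule, 150 x 26 x 4 mm. Origin under its middle
- tape: Bystander on the bench, to be left alone: a tape measure, 62 x 34 x 55 mm. Origin under its middle
Things that resemble listed ones, but are neither listed nor needed, are in the scene too. What is shaped like the part that bears basket_grip but blue is not meant. Leave any red look-alike of the part that bears bung2_center alone.

How it is judged:
On the way, in this order (a step that is already met when the one before it is completed fails the run):
1. the basket is in the air over the pan (horizontal distance between basket_floor and pan below 0.13 m and height (world z) of basket_floor above 0.045 m), for 0.1 s.
2. all five slugs are in the pan while the three bungs are still in the basket (x of slug0_center in the frame of pan between -0.102 and 0.102 m and y of slug0_center in the frame of pan between -0.097 and 0.097 m and z of slug0_center in the frame of pan between 0 and 0.05 m and x of slug1_center in the frame of pan between -0.102 and 0.102 m and y of slug1_center in the frame of pan between -0.097 and 0.097 m and z of slug1_center in the frame of pan between 0 and 0.05 m and x of slug2_center in the frame of pan between -0.102 and 0.102 m and y of slug2_center in the frame of pan between -0.097 and 0.097 m and z of slug2_center in the frame of pan between 0 and 0.05 m and x of slug3_center in the frame of pan between -0.102 and 0.102 m and y of slug3_center in the frame of pan between -0.097 and 0.097 m and z of slug3_center in the frame of pan between 0 and 0.05 m and x of slug4_center in the frame of pan between -0.102 and 0.102 m and y of slug4_center in the frame of pan between -0.097 and 0.097 m and z of slug4_center in the frame of pan between 0 and 0.05 m and x of bung0_center in the frame of basket_floor between -0.09 and 0.09 m and y of bung0_center in the frame of basket_floor between -0.062 and 0.062 m and z of bung0_center in the frame of basket_floor between -0.005 and 0.06 m and x of bung1_center in the frame of basket_floor between -0.09 and 0.09 m and y of bung1_center in the frame of basket_floor between -0.062 and 0.062 m and z of bung1_center in the frame of basket_floor between -0.005 and 0.06 m and x of bung2_center in the frame of basket_floor between -0.09 and 0.09 m and y of bung2_center in the frame of basket_floor between -0.062 and 0.062 m and z of bung2_center in the frame of basket_floor between -0.005 and 0.06 m), for 0.1 s.
3. all three bungs are in the crate (x of bung0_center in the frame of crate between -0.097 and 0.097 m and y of bung0_center in the frame of crate between -0.092 and 0.092 m and z of bung0_center in the frame of crate between 0 and 0.075 m and x of bung1_center in the frame of crate between -0.097 and 0.097 m and y of bung1_center in the frame of crate between -0.092 and 0.092 m and z of bung1_center in the frame of crate between 0 and 0.075 m and x of bung2_center in the frame of crate between -0.097 and 0.097 m and y of bung2_center in the frame of crate between -0.092 and 0.092 m and z of bung2_center in the frame of crate between 0 and 0.075 m), for 0.1 s.
At the end, for the whole second after the job is handed in: All five slugs lie in the pan, all three bungs lie in the crate, and the basket stands upright (within 0.06 rad) flat on the bench itself (floor's top side below 7.5 mm), everything at rest and let go (all of step 3 and x of slug0_center in the frame of pan between -0.102 and 0.102 m and y of slug0_center in the frame of pan between -0.097 and 0.097 m and z of slug0_center in the frame of pan between 0 and 0.05 m and x of slug1_center in the frame of pan between -0.102 and 0.102 m and y of slug1_center in the frame of pan between -0.097 and 0.097 m and z of slug1_center in the frame of pan between 0 and 0.05 m and x of slug2_center in the frame of pan between -0.102 and 0.102 m and y of slug2_center in the frame of pan between -0.097 and 0.097 m and z of slug2_center in the frame of pan between 0 and 0.05 m and x of slug3_center in the frame of pan between -0.102 and 0.102 m and y of slug3_center in the frame of pan between -0.097 and 0.097 m and z of slug3_center in the frame of pan between 0 and 0.05 m and x of slug4_center in the frame of pan between -0.102 and 0.102 m and y of slug4_center in the frame of pan between -0.097 and 0.097 m and z of slug4_center in the frame of pan between 0 and 0.05 m and linear speed of each of bung0, bung1, bung2, slug0, slug1, slug2, slug3, slug4, basket below 0.03 m/s and height (world z) of basket_floor below 0.0075 m and angle between basket_floor's own z axis and vertical below 0.06 rad); the robot touches nothing.
It fails at once if a loose tool is moved by more than 30 mm (distance of any of hammer, driver, punch, rule, tape from where it was at the start of the episode above 0.03 m).
It also fails if it takes over 72 s, if anything falls off the work surface, if the arm or the gripper's body presses on something with over 40 N, if the wrist force passes 120 N, or if a joint passes its speed limit or range.

## Working session

There is one attempt and no reset: what is moved stays moved. The work goes in short steps, Python scripts to look and compute and a shell command to move; the robot and the scene stay as the last step left them, time stands still between calls to the robot, and variables do not carry over. Pictures are saved under pics/ and viewed, and the job is handed in when it is done.

```bash
ls; mkdir -p pics; python3 - <<'E'
from cell import sensors, imaging, env
import cv2,numpy as np
print(sensors.observe())
for n in ("top","side"):
    p,d=imaging.camera(n); cv2.imwrite(f"pics/{n}0.png",p[:,:,::-1]); np.savez(f"pics/{n}0.npz",p=p,d=d)
    print(imaging.camera_info(n))
E
```

```text
pics
{'t': 0.0, 'joints': array([-1.43648250e+00,  2.07450395e-01,  1.54298570e+00, -8.43928779e-06,
        1.39350425e+00, -1.50503106e-01]), 'qd': array([-1.99720540e-03,  2.41135282e-03,  7.47908456e-05,  1.65695090e-03,
       -4.81169302e-04, -1.57907291e-03]), 'joint_efforts': array([-2.75069635e-05, -3.83034503e+01, -2.91599464e+01, -2.91057386e-04,
        1.03847502e-02,  9.92367362e-07]), 'eef_pos': array([ 0.16143279, -0.55097887,  0.19359356]), 'eef_rot': array([[ 2.80982822e-01, -3.22611685e-04,  9.59712743e-01],
       [-9.59709987e-01,  2.32542951e-03,  2.80982797e-01],
       [-2.32239266e-03, -9.99997244e-01,  3.43792089e-04]]), 'wrist_force': array([0.18100934, 0.08341673, 0.09275329]), 'torque': array([-0.00030879,  0.03584333, -0.03905091]), 'grip_width': 0.08517941387765227}
{'fx': 489.0190049956117, 'fy': 489.0190049956117, 'cx': 281.2988610004702, 'cy': 211.0161656240218, 'extrinsics': array([[ 0.00900993, -0.99994827, -0.00471983, -0.04384758],
       [ 0.99504312,  0.00849806,  0.09908059, -0.51438904],
       [-0.09903535, -0.00558915,  0.99506822, -1.22268195],
       [ 0.        ,  0.        ,  0.        ,  1.        ]])}
{'fx': 402.9642570731011, 'fy': 402.9642570731011, 'cx': 273.4373650731398, 'cy': 205.1940251670161, 'extrinsics': array([[-0.81970773, -0.57261654,  0.01376706,  0.39434492],
       [ 0.4069531 , -0.56530787,  0.71750693, -0.30123589],
       [-0.40307371,  0.59374852,  0.69641531, -0.74487989],
       [ 0.        ,  0.        ,  0.        ,  1.        ]])}
```

View pics/top0.png

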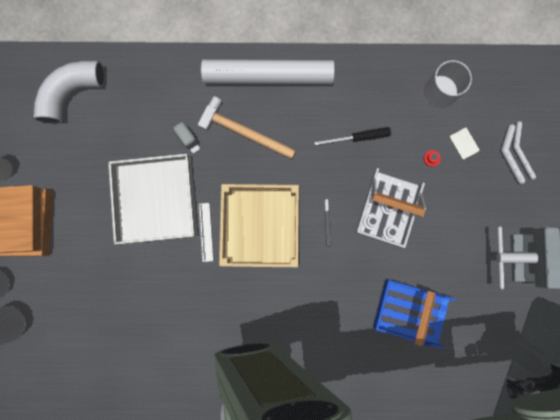

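View pics/side0.png

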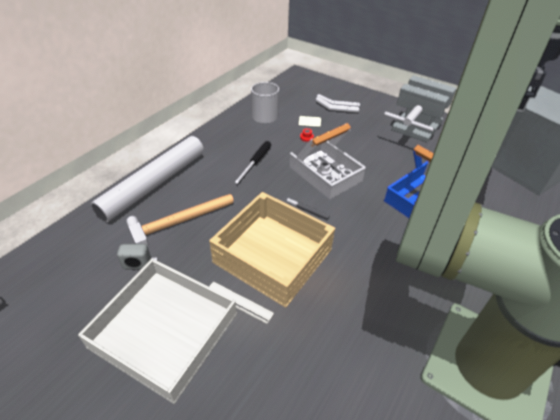

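The top view shows the steel basket at about (392,208), with its handle at (400,204), and a blue look-alike at (413,312). The pan is at (152,198) and the crate at (260,225). The red bung look-alike is at (432,158). I'll take close crops next.

```bash
cat > h.py <<'E'
import numpy as np,cv2
from cell import sensors, imaging, env
def ray(n,u,v):
    c=imaging.camera_info(n);E=c["extrinsics"];R=E[:3,:3];t=E[:3,3]
    d=R.T@np.array([(u-c["cx"])/c["fx"],-(v-c["cy"])/c["fy"],-1.]);return -R.T@t,d
def onz(n,u,v,z):
    o,d=ray(n,u,v);return o+d*(z-o[2])/d[2]
def proj(n,p):
    c=imaging.camera_info(n);E=c["extrinsics"];q=E[:3,:3]@np.asarray(p)+E[:3,3]
    return np.array([c["cx"]+c["fx"]*q[0]/-q[2],c["cy"]-c["fy"]*q[1]/-q[2]])
def cloud(n,d):
    c=imaging.camera_info(n);E=c["extrinsics"];v,u=np.mgrid[:420,:560]
    q=np.stack([(u-c["cx"])/c["fx"]*d,-(v-c["cy"])/c["fy"]*d,-d],-1)
    return (q-E[:3,3])@E[:3,:3]
E
python3 - <<'E'
from h import *
t=cv2.imread("pics/top0.png"); s=cv2.imread("pics/side0.png")
a=cv2.resize(t[155:260,340:445],(600,600),interpolation=cv2.INTER_CUBIC)
b=cv2.resize(s[115:205,280:380],(600,540),interpolation=cv2.INTER_CUBIC)
cv2.imwrite("pics/ct.png",a);cv2.imwrite("pics/cs.png",b)
d=np.load("pics/top0.npz")["d"];P=cloud("top",d)
hsv=cv2.cvtColor(t,cv2.COLOR_BGR2HSV)
m=((hsv[:,:,0]<18)&(hsv[:,:,1]>120)).astype(np.uint8);m[:,:350]=0;m[:190]=0;m[225:]=0
v,u=np.nonzero(m);print(len(v),cv2.minAreaRect(np.stack([u,v],1).astype(np.float32)))
Q=P[v,u];print(np.percentile(Q,[2,25,50,75,98],axis=0).round(4))
E
```

```text
383 ((398.6567077636719, 204.01016235351562), (53.145263671875, 8.076556205749512), 17.744672775268555)
[[ 0.5008 -0.3671  0.1296]
 [ 0.5131 -0.341   0.1359]
 [ 0.522  -0.3123  0.1388]
 [ 0.5311 -0.2844  0.1407]
 [ 0.5431 -0.2564  0.1443]]
```

View pics/ct.png

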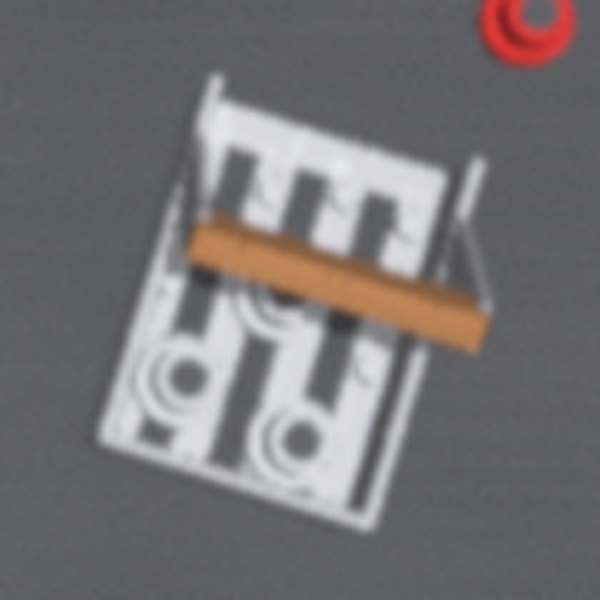

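View pics/cs.png

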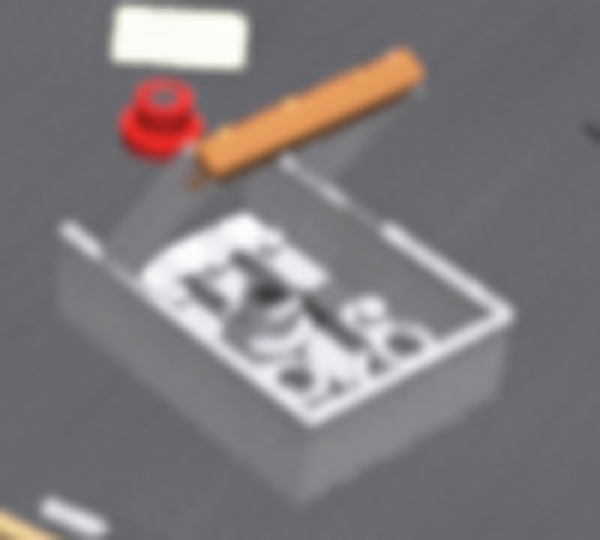

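The crop confirms the choice. It's the bare steel basket, three steel bungs are inside near the closed end, and the handle is wooden at crop (340,285). The open end faces away from the robot. Next I'll measure the poses.

```bash
python3 - <<'E'
from h import *
f=lambda u,v,z:onz("top",340+(u+.5)/5.714-.5,155+(v+.5)/5.714-.5,z)[:2].round(4)
for n,p in dict(CL=(101,438),CR=(370,528),OL=(215,76),OR=(480,157)).items(): print(n,f(*p,.048))
t=cv2.imread("pics/top0.png");hsv=cv2.cvtColor(t,cv2.COLOR_BGR2HSV)
d=np.load("pics/top0.npz")["d"];P=cloud("top",d)
print("bench z",np.median(P[280:300,150:200,2]))
m=((hsv[:,:,0]<18)&(hsv[:,:,1]>120)).astype(np.uint8);m[:,:350]=0;m[:190]=0;m[225:]=0
v,u=np.nonzero(m);Q=P[v,u];Q=Q[(Q[:,2]>.12)]
c=Q[:,:2].mean(0);w,V=np.linalg.eigh(np.cov(Q[:,:2].T));a=V[:,1];n=V[:,0]
print("bar axis",a,"yaw",np.degrees(np.arctan2(a[1],a[0])),c)
s=(Q[:,:2]-c)@a;k=(Q[:,:2]-c)@n;print(n,np.percentile(s,[1,99]),np.percentile(k,[0,3,97,100]))
for lo in np.arange(-.012,.014,.004):
    z=Q[(k>lo)&(k<lo+.004),2]; print(round(lo,3),len(z),z.size and np.median(z).round(4))
# pan, crate
for nm,box in dict(pan=(95,140,205,255),crate=(210,175,310,275)).items():
    x0,y0,x1,y1=box;S=P[y0:y1,x0:x1]
    h=.05 if nm=="pan" else .075
    mm=(abs(S[...,2]-h)<.012).astype(np.uint8)
    L,nl,st,_=cv2.connectedComponentsWithStats(mm);i=1+np.argmax(st[1:,4])
    q=S[(nl==i)][:,:2].astype(np.float32)
    r=cv2.minAreaRect(q*1000);print(nm,len(q),r,np.median(S[nl==i][:,2]))
E
```

```text
CL [ 0.4634 -0.2294]
CR [ 0.4253 -0.346 ]
OL [ 0.624  -0.2807]
OR [ 0.5888 -0.397 ]
bench z -0.0018517655139819842
bar axis [0.11746419 0.99307712] yaw 83.25422376324916 [ 0.5215185  -0.31096873]
[-0.99307712  0.11746419] [-0.05863735  0.05819105] [-0.02001142 -0.01574868  0.01366271  0.16055853]
-0.012 42 0.1392
-0.008 59 0.1396
-0.004 63 0.1386
0.0 67 0.1395
0.004 51 0.1391
0.008 39 0.1386
0.012 20 0.1372
pan 824 ((541.1797485351562, 289.3484802246094), (211.05076599121094, 201.7676544189453), 6.442569732666016) 0.04694544843577832
crate 916 ((474.64697265625, 14.600105285644531), (199.8168487548828, 190.52655029296875), 0.06428664177656174) 0.07282567095711134
```

```bash
python3 - <<'E'
from h import *
c0=np.array([.5254,-.3133,0]);y=np.radians(162.5)
bx=np.array([np.cos(y),np.sin(y),0]);by=np.array([-bx[1],bx[0],0]);bz=np.array([0,0,1.])
h=.5*bx+.866*bz; n=.866*bx-.5*bz
P=lambda x,yy,z:c0+x*bx+yy*by+z*bz
for nm,(x0,y0,x1,y1) in dict(top=(340,155,445,260),side=(280,105,380,205)).items():
    im=cv2.imread(f"pics/{nm}0.png")[y0:y1,x0:x1];k=600/(x1-x0);im=cv2.resize(im,(600,600),interpolation=cv2.INTER_CUBIC)
    def px(p):
        q=proj(nm,p);return tuple(int(v) for v in ((q-[x0,y0]+.5)*k-.5))
    G=P(0,0,.13)
    for s in (-1,1):
        for e in (-1,1):
            cv2.line(im,px(G-.058*by+s*.012*h+e*.008*n),px(G+.058*by+s*.012*h+e*.008*n),(0,255,0),1)
    R=[P(-.085,-.062,.048),P(.085,-.062,.048),P(.085,.062,.048),P(-.085,.062,.048)]
    for i in range(3): cv2.line(im,px(R[i]),px(R[i+1]),(0,0,255),1)
    cv2.line(im,px(P(-.085,-.062,.004)),px(P(-.085,.062,.004)),(255,0,0),1)
    for yy in (-.041,-.025,-.008,.008,.025,.041): cv2.line(im,px(P(-.067,yy,.004)),px(P(.08,yy,.004)),(255,255,0),1)
    cv2.imwrite(f"pics/ov_{nm}.png",im)
E
```

```text
(no output)
```

View pics/ov_top.png

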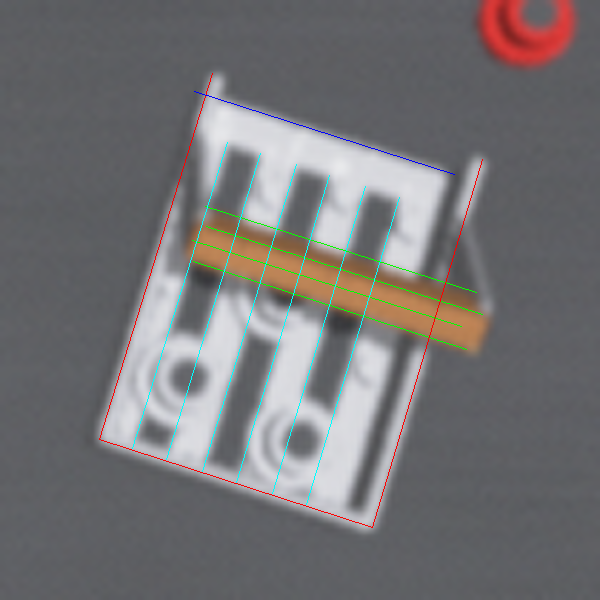

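View pics/ov_side.png

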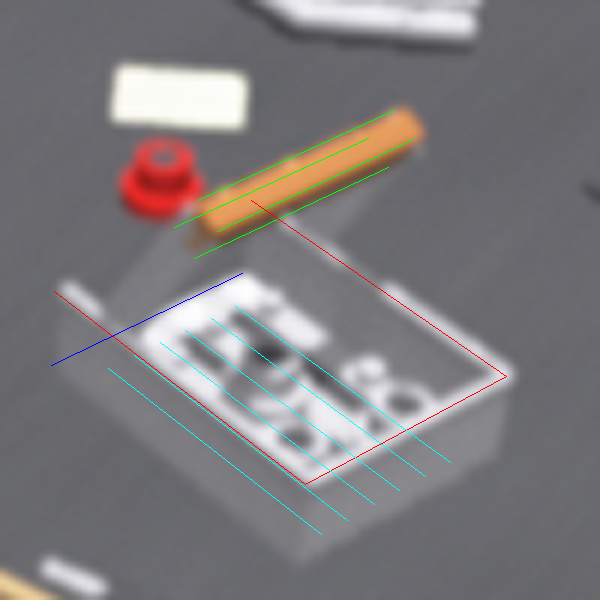

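```bash
python3 - <<'E'
from h import *
P=cloud("top",np.load("pics/top0.npz")["d"]);S=cloud("side",np.load("pics/side0.npz")["d"])
g=lambda u,v:(int(round(340+u/5.714)),int(round(155+v/5.714)))
for nm,p in dict(floor_open=(320,140),bar2=(280,200),bar3=(355,230),bar1=(215,290),slot1=(235,180),slot2=(310,200),rimL=(120,380),rimC=(240,487),rimR=(475,170),rimR2=(395,440),bung1=(165,340),bungs=(183,345),bungB=(300,410),benchR=(520,450),benchL=(60,300)).items():
    u,v=g(*p);print(nm,(u,v),P[v,u].round(4))
print("side")
for nm,p in dict(fl=(250,280),bar=(300,310),rim=(400,430),rim2=(180,385),wall=(200,480),bench=(100,500),bar_h=(300,170)).items():
    u=int(280+p[0]/6);v=int(105+p[1]/6);print(nm,(u,v),S[v,u].round(4))
E
```

```text
floor_open (396, 180) [ 0.6016 -0.3389 -0.0007]
bar2 (389, 190) [ 0.5751 -0.3205 -0.0018]
bar3 (402, 195) [ 0.5616 -0.3532  0.0025]
bar1 (378, 206) [ 0.5321 -0.2901  0.0043]
slot1 (381, 187) [ 0.5833 -0.3002 -0.0042]
slot2 (394, 190) [ 0.5748 -0.3329  0.0013]
rimL (361, 222) [ 0.4864 -0.2383  0.0514]
rimC (382, 240) [ 0.4423 -0.2915  0.044 ]
rimR (423, 185) [ 0.5808 -0.3944  0.0513]
rimR2 (409, 232) [ 0.4627 -0.3582  0.0478]
bung1 (369, 215) [ 0.5078 -0.2653  0.0114]
bungs (372, 215) [ 0.508  -0.2735  0.0092]
bungB (393, 227) [ 0.4762 -0.323   0.0279]
benchR (431, 234) [ 0.4609 -0.4276 -0.0013]
benchL (351, 208) [ 0.5268 -0.2208 -0.001 ]
side
fl (321, 151) [ 0.5834 -0.3963  0.004 ]
bar (330, 156) [ 0.545  -0.3811  0.0117]
rim (346, 176) [ 0.4465 -0.2813  0.0516]
rim2 (310, 169) [ 0.5398 -0.2538  0.0488]
wall (313, 185) [ 0.5246 -0.2517  0.0012]
bench (296, 188) [ 0.5554 -0.2133  0.0019]
bar_h (330, 133) [ 0.5194 -0.3052  0.1434]
```

```bash
python3 - <<'E'
from h import *
C={}
for nm,(x0,y0,x1,y1) in dict(top=(365,185,435,225),side=(305,118,360,150)).items():
    im=cv2.imread(f"pics/{nm}0.png");hsv=cv2.cvtColor(im,cv2.COLOR_BGR2HSV)
    m=((hsv[...,0]>4)&(hsv[...,0]<18)&(hsv[...,1]>90)).astype(np.uint8);k=np.zeros_like(m);k[y0:y1,x0:x1]=m[y0:y1,x0:x1]
    L,nl,st,ce=cv2.connectedComponentsWithStats(k);i=1+np.argmax(st[1:,4]);v,u=np.nonzero(nl==i)
    r=cv2.minAreaRect(np.stack([u,v],1).astype(np.float32));print(nm,st[i],r,cv2.boxPoints(r).round(1).tolist(),ce[i]);C[nm]=r[0]
    P=cloud(nm,np.load(f"pics/{nm}0.npz")["d"])[nl==i];print(np.median(P,0),P[:,:2].min(0))
o1,d1=ray("top",*C["top"]);o2,d2=ray("side",*C["side"])
A=np.stack([d1,-d2],1);s=np.linalg.lstsq(A,o2-o1,rcond=None)[0]
print(o1+s[0]*d1,o2+s[1]*d2)
y=np.radians(162.5);bx=np.array([np.cos(y),np.sin(y),0]);by=np.array([-bx[1],bx[0],0])
p=(o1+s[0]*d1+o2+s[1]*d2)/2-[.5254,-.3133,0];print(p@bx,p@by,p[2])
for q in [[.5254,-.3133,.13]]: print(proj("top",q),proj("side",q))
E
```

```text
top [373 193  52  23 458] ((398.6722412109375, 203.9674835205078), (53.756614685058594, 9.374526977539062), 17.927919387817383) [[371.70001220703125, 200.1999969482422], [374.5, 191.1999969482422], [425.70001220703125, 207.8000030517578], [422.79998779296875, 216.6999969482422]] [398.80786026 203.99563319]
[ 0.52210609 -0.31306334  0.13799745] [ 0.3911456  -0.37020074]
side [312 123  39  22 299] ((330.80694580078125, 133.9249267578125), (7.908321857452393, 40.71321487426758), 66.25050354003906) [[310.6000061035156, 138.5], [347.79998779296875, 122.0999984741211], [351.0, 129.3000030517578], [313.79998779296875, 145.6999969482422]] [330.6187291  133.85953177]
[ 0.51938765 -0.31291947  0.14011614] [ 0.49295055 -0.58485958]
[ 0.52263644 -0.31294626  0.13530858] [ 0.52074241 -0.31380955  0.13529192]
0.0035154096514394867 0.0011900917990145545 0.1353002511032912
[398.27481286 203.05204454] [328.91825657 135.11984849]
```

```bash
cat >> h.py <<'E'
import json
from scipy.spatial.transform import Rotation as Ro
def cur():
    s=sensors.observe();return np.array(s["eef_pos"]),np.array(s["eef_rot"]).reshape(3,3)
def tool(bxyaw,roll=0,pitch=0):
    """tool rot for basket of yaw(deg), roll about basket x (deg), then pitch about basket y (deg, + = closed end down)"""
    B=(Ro.from_euler("z",bxyaw,degrees=True)*Ro.from_euler("y",pitch,degrees=True)*Ro.from_euler("x",roll,degrees=True)).as_matrix()
    bx,by,bz=B.T;h=.5*bx+.8660254*bz;n=.8660254*bx-.5*bz
    return np.stack([-n,-h,-by],1),B
def plan(p,R,way,grip=None,show=True):
    """way: list of (pos,rot,N,ease). prints rows"""
    rows=[]
    for tp,tR,N,ease in way:
        p0,R0=p.copy(),R.copy();rv=Ro.from_matrix(R0.T@tR).as_rotvec()
        for i in range(1,N+1):
            s=i/N; s=s*s*(3-2*s) if ease else s
            Rd=R0@Ro.from_rotvec(rv*s).as_matrix();pd=p0+(tp-p0)*s
            d=(R.T@(pd-p)).round(3);w=np.degrees(Ro.from_matrix(R.T@Rd).as_rotvec()).round(1)
            r={k:float(v) for k,v in zip(("dx","dy","dz","rx","ry","rz"),[*d,*w]) if v}
            if grip is not None:r["grip"]=grip
            rows.append(r)
            p=p+R@d;R=R@Ro.from_rotvec(np.radians(w)).as_matrix()
    if show:
        mx=max(max(abs(v) for k,v in r.items() if k[0]=="d") if any(k[0]=="d" for k in r) else 0 for r in rows)
        mw=max(max([abs(v) for k,v in r.items() if k[0]=="r"]+[0]) for r in rows)
        print("max",mx,mw)
        for i in range(0,len(rows),20): print(json.dumps(rows[i:i+20]).replace(" ",""))
    return p,R
E
python3 - <<'E'
from h import *
p,R=cur();T,B=tool(162.5);G=np.array([.525,-.314,.130])
plan(p,R,[(p+[.0,.02,.06],R,2,0),(np.array([.40,-.33,.27]),T,11,1),(G-.08*T[:,1],T,5,1)],.05)
E
```

```text
max 0.042 7.5
[{"dx":-0.01,"dy":-0.03,"dz":0.003,"grip":0.05},{"dx":-0.009,"dy":-0.03,"dz":0.003,"grip":0.05},{"dx":-0.003,"dz":0.007,"rx":0.3,"ry":-1.3,"rz":-0.6,"grip":0.05},{"dx":-0.008,"dy":-0.001,"dz":0.018,"rx":1.0,"ry":-3.5,"rz":-1.8,"grip":0.05},{"dx":-0.009,"dy":-0.002,"dz":0.028,"rx":1.4,"ry":-5.2,"rz":-2.6,"grip":0.05},{"dx":-0.009,"dy":-0.001,"dz":0.036,"rx":1.7,"ry":-6.5,"rz":-3.3,"grip":0.05},{"dx":-0.005,"dy":-0.001,"dz":0.041,"rx":1.9,"ry":-7.2,"rz":-3.6,"grip":0.05},{"dy":0.001,"dz":0.042,"rx":2.0,"ry":-7.5,"rz":-3.8,"grip":0.05},{"dx":0.005,"dy":0.002,"dz":0.041,"rx":1.9,"ry":-7.2,"rz":-3.6,"grip":0.05},{"dx":0.01,"dy":0.004,"dz":0.035,"rx":1.7,"ry":-6.5,"rz":-3.3,"grip":0.05},{"dx":0.01,"dy":0.004,"dz":0.028,"rx":1.4,"ry":-5.2,"rz":-2.6,"grip":0.05},{"dx":0.008,"dy":0.004,"dz":0.018,"rx":1.0,"ry":-3.5,"rz":-1.8,"grip":0.05},{"dx":0.004,"dy":0.001,"dz":0.006,"rx":0.3,"ry":-1.3,"rz":-0.6,"grip":0.05},{"dx":0.003,"dy":0.01,"dz":0.005,"grip":0.05},{"dx":0.007,"dy":0.025,"dz":0.014,"grip":0.05},{"dx":0.009,"dy":0.029,"dz":0.015,"grip":0.05},{"dx":0.007,"dy":0.024,"dz":0.013,"grip":0.05},{"dx":0.003,"dy":0.011,"dz":0.006,"grip":0.05}]
```

Things that could be mistaken for the target, in top-view pixels:
- **Handle and basket:** steel basket with wooden bar (400,204), which I choose. The blue basket (413,312) is excluded by colour.
- **Bungs:** the three steel ones inside the basket. The red one at (432,158) is excluded.

The crop check agrees with this choice, so I'm starting the approach.

```bash
python3 -m jog '[{"dx":-0.01,"dy":-0.03,"dz":0.003,"grip":0.05},{"dx":-0.009,"dy":-0.03,"dz":0.003},{"dx":-0.003,"dz":0.007,"rx":0.3,"ry":-1.3,"rz":-0.6},{"dx":-0.008,"dy":-0.001,"dz":0.018,"rx":1.0,"ry":-3.5,"rz":-1.8},{"dx":-0.009,"dy":-0.002,"dz":0.028,"rx":1.4,"ry":-5.2,"rz":-2.6},{"dx":-0.009,"dy":-0.001,"dz":0.036,"rx":1.7,"ry":-6.5,"rz":-3.3},{"dx":-0.005,"dy":-0.001,"dz":0.041,"rx":1.9,"ry":-7.2,"rz":-3.6},{"dy":0.001,"dz":0.042,"rx":2.0,"ry":-7.5,"rz":-3.8},{"dx":0.005,"dy":0.002,"dz":0.041,"rx":1.9,"ry":-7.2,"rz":-3.6},{"dx":0.01,"dy":0.004,"dz":0.035,"rx":1.7,"ry":-6.5,"rz":-3.3},{"dx":0.01,"dy":0.004,"dz":0.028,"rx":1.4,"ry":-5.2,"rz":-2.6},{"dx":0.008,"dy":0.004,"dz":0.018,"rx":1.0,"ry":-3.5,"rz":-1.8},{"dx":0.004,"dy":0.001,"dz":0.006,"rx":0.3,"ry":-1.3,"rz":-0.6},{"dx":0.003,"dy":0.01,"dz":0.005},{"dx":0.007,"dy":0.025,"dz":0.014},{"dx":0.009,"dy":0.029,"dz":0.015},{"dx":0.007,"dy":0.024,"dz":0.013},{"dx":0.003,"dy":0.011,"dz":0.006},{}]' 120
python3 - <<'E'
from h import *
p,R=cur();T,B=tool(162.5);G=np.array([.525,-.314,.130])
print(p,G-.08*T[:,1],np.degrees(Ro.from_matrix(R.T@T).as_rotvec()),sensors.observe()["joints"])
plan(p,R,[(G+.02*T[:,1],T,6,1)])
for n in("top","side"):
    a,d=imaging.camera(n);cv2.imwrite(f"pics/{n}1.png",a[:,:,::-1])
E
```

```text
[ 0.16141577 -0.55108414  0.19372695] [ 0.48685132 -0.30197177  0.19928203] [ 14.62574265 -54.87784063 -27.63380903] [-1.43655632e+00  2.07346024e-01  1.54282926e+00  2.30923787e-05
  1.39349629e+00 -1.50505570e-01]
max 0.105 13.3
[{"dx":-0.009,"dy":0.006,"dz":0.031,"rx":1.1,"ry":-4.1,"rz":-2.0},{"dx":-0.017,"dy":0.016,"dz":0.08,"rx":2.7,"ry":-10.1,"rz":-5.2},{"dx":-0.006,"dy":0.024,"dz":0.105,"rx":3.5,"ry":-13.2,"rz":-6.6},{"dx":0.015,"dy":0.032,"dz":0.102,"rx":3.5,"ry":-13.3,"rz":-6.7},{"dx":0.026,"dy":0.03,"dz":0.072,"rx":2.7,"ry":-10.1,"rz":-5.1},{"dx":0.014,"dy":0.015,"dz":0.026,"rx":1.1,"ry":-4.1,"rz":-2.0}]invalid input at $[0]: expected keys dx, dy, dz, rx, ry, rz, grip
```

Each row needs all seven keys, so I'll change the helper to print them in full.

```bash
python3 - <<'E'
s=open("h.py").read()
s=s.replace('[*d,*w]) if v}','[*(d+0.),*(w+0.)])}').replace("if grip is not None:r[\"grip\"]=grip","r[\"grip\"]=grip if grip is not None else .0")
s=s.replace('replace(" ","")','replace(" ","").replace("0.0,","0,")')
open("h.py","w").write(s)
E
python3 -m jog '[{"dx":-0.01,"dy":-0.03,"dz":0.003,"rx":0,"ry":0,"rz":0,"grip":0.05},{"dx":-0.009,"dy":-0.03,"dz":0.003,"rx":0,"ry":0,"rz":0,"grip":0.05},{"dx":-0.003,"dy":0,"dz":0.007,"rx":0.3,"ry":-1.3,"rz":-0.6,"grip":0.05},{"dx":-0.008,"dy":-0.001,"dz":0.018,"rx":1.0,"ry":-3.5,"rz":-1.8,"grip":0.05},{"dx":-0.009,"dy":-0.002,"dz":0.028,"rx":1.4,"ry":-5.2,"rz":-2.6,"grip":0.05},{"dx":-0.009,"dy":-0.001,"dz":0.036,"rx":1.7,"ry":-6.5,"rz":-3.3,"grip":0.05},{"dx":-0.005,"dy":-0.001,"dz":0.041,"rx":1.9,"ry":-7.2,"rz":-3.6,"grip":0.05},{"dx":0,"dy":0.001,"dz":0.042,"rx":2.0,"ry":-7.5,"rz":-3.8,"grip":0.05},{"dx":0.005,"dy":0.002,"dz":0.041,"rx":1.9,"ry":-7.2,"rz":-3.6,"grip":0.05},{"dx":0.01,"dy":0.004,"dz":0.035,"rx":1.7,"ry":-6.5,"rz":-3.3,"grip":0.05},{"dx":0.01,"dy":0.004,"dz":0.028,"rx":1.4,"ry":-5.2,"rz":-2.6,"grip":0.05},{"dx":0.008,"dy":0.004,"dz":0.018,"rx":1.0,"ry":-3.5,"rz":-1.8,"grip":0.05},{"dx":0.004,"dy":0.001,"dz":0.006,"rx":0.3,"ry":-1.3,"rz":-0.6,"grip":0.05},{"dx":0.003,"dy":0.01,"dz":0.005,"rx":0,"ry":0,"rz":0,"grip":0.05},{"dx":0.007,"dy":0.025,"dz":0.014,"rx":0,"ry":0,"rz":0,"grip":0.05},{"dx":0.009,"dy":0.029,"dz":0.015,"rx":0,"ry":0,"rz":0,"grip":0.05},{"dx":0.007,"dy":0.024,"dz":0.013,"rx":0,"ry":0,"rz":0,"grip":0.05},{"dx":0.003,"dy":0.011,"dz":0.006,"rx":0,"ry":0,"rz":0,"grip":0.05},{"dx":0,"dy":0,"dz":0,"rx":0,"ry":0,"rz":0,"grip":0.05}]' 120
python3 - <<'E'
from h import *
p,R=cur();T,B=tool(162.5);G=np.array([.525,-.314,.130])
print(p,G-.08*T[:,1],np.degrees(Ro.from_matrix(R.T@T).as_rotvec()),sensors.observe()["joints"])
plan(p,R,[(G+.02*T[:,1],T,6,1)],.05)
for n in("top","side"):
    a,d=imaging.camera(n);cv2.imwrite(f"pics/{n}1.png",a[:,:,::-1])
E
```

```text
t: 2.1
eef_pos: [0.4873, -0.3013, 0.1972]
eef_rot: [[0.828, 0.474, 0.3], [-0.26, -0.149, 0.954], [0.497, -0.868, -0.0]]
wrist_force: [0.3, -0.1, 0.5]
grip_width: 0.0503
[ 0.4873304  -0.30127566  0.1971566 ] [ 0.48685132 -0.30197177  0.19928203] [-0.0271526   0.04951184 -0.22419263] [-0.87452225 -0.12452261  1.98095632  0.3586184   0.86884063 -0.74524252]
max 0.024 0.1
[{"dx":0,"dy":0.007,"dz":0,"rx":0,"ry":0,"rz":0,"grip":0.05},{"dx":0,"dy":0.018,"dz":0,"rx":0,"ry":0,"rz":-0.1,"grip":0.05},{"dx":0.001,"dy":0.024,"dz":0,"rx":0,"ry":0,"rz":0,"grip":0.05},{"dx":0,"dy":0.024,"dz":-0.001,"rx":0,"ry":0,"rz":-0.1,"grip":0.05},{"dx":0,"dy":0.018,"dz":0,"rx":0,"ry":0,"rz":0,"grip":0.05},{"dx":0,"dy":0.007,"dz":0,"rx":0,"ry":0,"rz":0,"grip":0.05}]
```

```bash
python3 - <<'E'
import cv2,numpy as np
a=cv2.imread("pics/top1.png");b=cv2.imread("pics/side1.png")
a=cv2.resize(a[130:290,300:460],(400,400));b=cv2.resize(b[80:240,260:420],(400,400))
cv2.imwrite("pics/pair1.png",np.hstack([a,b]))
E
```

```text
(no output)
```

View pics/pair1.png

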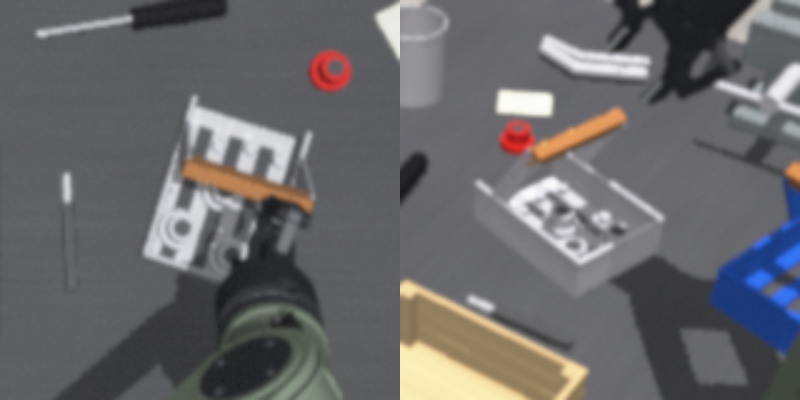

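```bash
python3 - <<'E'
from h import *
p,R=cur()
for n in("top","side"):
    im=cv2.imread(f"pics/{n}1.png")
    for q,c in((p,(0,0,255)),(p+.1*R[:,1],(0,255,0)),(p-.1*R[:,1],(255,0,255))):
        u=proj(n,q);print(n,u.round(1));im=cv2.circle(im,tuple(int(x) for x in u.round()),1,c,-1)
    x0,y0=(340,150) if n=="top" else (290,50)
    cv2.imwrite(f"pics/z_{n}.png",cv2.resize(im[y0:y0+130,x0:x0+130],(400,400)))
cv2.imwrite("pics/pair2.png",np.hstack([cv2.imread("pics/z_top.png"),cv2.imread("pics/z_side.png")]))
E
```

```text
top [401.3 216.6]
top [398.7 199.9]
top [404.4 236.5]
side [343.7 118.3]
side [326.  138.4]
side [364.8  94.3]
```

View pics/pair2.png

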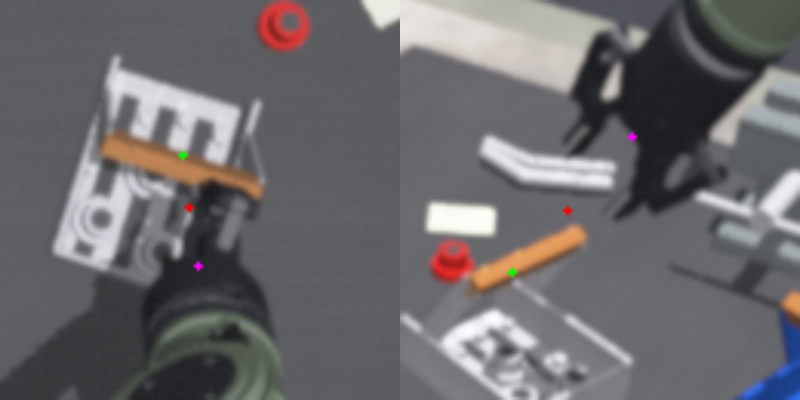

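```bash
python3 - <<'E'
from h import *
p,R=cur();ims=[]
for n in("top","side"):
    a,d=imaging.camera(n);P=cloud(n,d);q=(P-p)@R
    m=(d>0)&(abs(q[...,2])<.06)&(abs(q[...,0])<.07)&(q[...,1]>-.12)&(q[...,1]<.02)&(P[...,2]>.155)
    Q=q[m];print(n,m.sum())
    for lo in np.arange(-.12,.02,.02):
        k=Q[(Q[:,1]>=lo)&(Q[:,1]<lo+.02)]
        if len(k)>3: print(round(lo,3),len(k),np.percentile(k[:,0],[3,50,97]).round(3),np.percentile(k[:,2],[3,50,97]).round(3))
    a=a[:,:,::-1].copy();a[m]=(0,0,255);x0,y0=(340,150) if n=="top" else (290,50)
    ims.append(cv2.resize(a[y0:y0+130,x0:x0+130],(400,400)))
cv2.imwrite("pics/pair3.png",np.hstack(ims));print(sensors.observe()["t"])
E
```

```text
top 211
-0.12 93 [0.017 0.03  0.063] [-0.012  0.011  0.016]
-0.1 73 [0.029 0.037 0.058] [-0.009  0.008  0.013]
-0.08 8 [-0.025  0.027  0.036] [0.006 0.01  0.011]
-0.06 31 [-0.03  -0.024  0.035] [0.003 0.008 0.011]
-0.04 6 [-0.026  0.001  0.031] [0.    0.007 0.01 ]
side 653
-0.12 261 [-0.059 -0.009  0.059] [-0.011  0.011  0.017]
-0.1 219 [-0.053  0.025  0.054] [-0.01   0.008  0.013]
-0.08 99 [-0.038  0.025  0.037] [-0.011  0.006  0.012]
-0.06 74 [-0.038  0.025  0.037] [-0.007  0.007  0.011]
2.3
```

View pics/pair3.png

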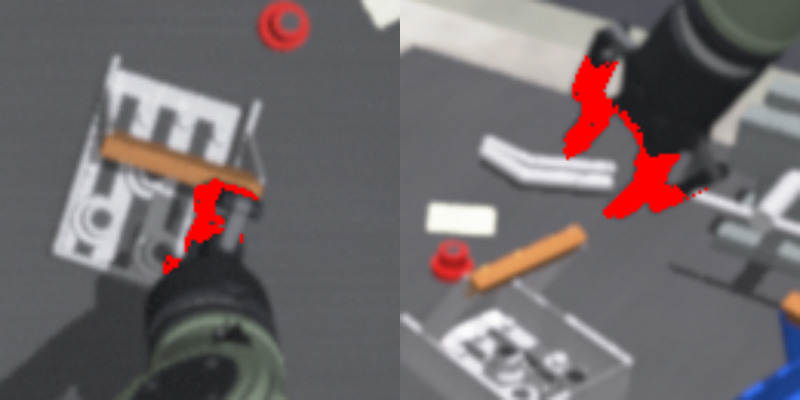

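```bash
python3 -m jog '[{"dx":0,"dy":0.01,"dz":0,"rx":0,"ry":0,"rz":0,"grip":0.05},{"dx":0,"dy":0.02,"dz":0,"rx":0,"ry":0,"rz":-0.1,"grip":0.05},{"dx":0.001,"dy":0.02,"dz":0,"rx":0,"ry":0,"rz":0,"grip":0.05},{"dx":0,"dy":0.01,"dz":-0.001,"rx":0,"ry":0,"rz":-0.1,"grip":0.05},{"dx":0,"dy":0,"dz":0,"rx":0,"ry":0,"rz":0,"grip":0.05}]' 120
python3 - <<'E'
from h import *
p,R=cur();ims=[]
T,B=tool(162.5);G=np.array([.525,-.314,.130]);print(((G-p)@R).round(4))
for n in("top","side"):
    a,d=imaging.camera(n);np.savez(f"pics/{n}4.npz",p=a,d=d);a=a[:,:,::-1].copy()
    for q,c in((p,(0,0,255)),(G,(0,255,0))): cv2.circle(a,tuple(int(x) for x in proj(n,q).round()),1,c,-1)
    x0,y0=(340,150) if n=="top" else (290,70)
    ims.append(cv2.resize(a[y0:y0+100,x0:x0+100],(400,400)))
cv2.imwrite("pics/pair4.png",np.hstack(ims))
E
```

```text
t: 2.8
eef_pos: [0.5158, -0.3125, 0.1463]
eef_rot: [[0.825, 0.477, 0.301], [-0.261, -0.151, 0.953], [0.501, -0.866, -0.001]]
wrist_force: [-0.5, 0.5, 0.2]
grip_width: 0.0501
[-0.0002  0.0187  0.0014]
```

View pics/pair4.png

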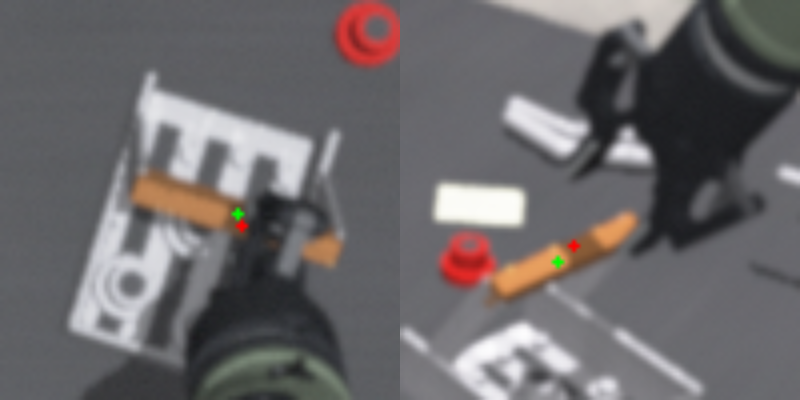

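```bash
python3 - <<'E'
from h import *
p,R=cur()
for n,pts in dict(top=[(260,210),(270,240),(300,200),(310,215),(262,225),(293,260),(280,280),(250,260),(300,240)],side=[(580,170),(590,165),(642,245),(650,235),(600,130),(680,230),(660,180),(740,205)]).items():
    z=np.load(f"pics/{n}4.npz");P=cloud(n,z["d"]);x0,y0=(340,150) if n=="top" else (290,70)
    for a,b in pts:
        u=x0+(a%400 if n=="side" else a)//4;v=y0+b//4
        print(n,(a,b),z["d"][v,u].round(3),P[v,u].round(3),((P[v,u]-p)@R).round(3),z["p"][v,u])
E
```

```text
top (260, 210) 1.027 [ 0.514 -0.3    0.247] [ 0.044 -0.088  0.012] [30 32 34]
top (270, 240) 1.034 [ 0.498 -0.306  0.238] [ 0.028 -0.087  0.001] [64 56 50]
top (300, 200) 1.021 [ 0.518 -0.32   0.253] [ 0.055 -0.088 -0.006] [53 56 59]
top (310, 215) 0.975 [ 0.506 -0.311  0.298] [ 0.066 -0.134 -0.002] [88 90 94]
top (262, 225) 1.03 [ 0.506 -0.301  0.242] [ 0.036 -0.088  0.008] [35 36 39]
top (293, 260) 0.977 [ 0.482 -0.304  0.293] [ 0.043 -0.143 -0.002] [118 120 125]
top (280, 280) 0.964 [ 0.471 -0.295  0.306] [ 0.037 -0.16   0.004] [41 41 45]
top (250, 260) 1.008 [ 0.485 -0.289  0.263] [ 0.026 -0.118  0.013] [44 48 50]
top (300, 240) 0.974 [ 0.492 -0.307  0.298] [ 0.053 -0.142 -0.002] [128 122 123]
side (580, 170) 0.983 [ 0.511 -0.3    0.21 ] [ 0.024 -0.058  0.01 ] [49 50 51]
side (590, 165) 0.989 [ 0.51  -0.309  0.209] [ 0.024 -0.056  0.002] [30 30 30]
side (642, 245) 0.975 [ 0.46  -0.288  0.182] [-0.036 -0.06   0.006] [37 38 41]
side (650, 235) 0.965 [ 0.456 -0.288  0.192] [-0.034 -0.071  0.006] [43 44 47]
side (600, 130) 0.956 [ 0.501 -0.299  0.242] [ 0.031 -0.09   0.009] [31 32 35]
side (680, 230) 0.935 [ 0.432 -0.275  0.211] [-0.048 -0.101  0.011] [35 34 38]
side (660, 180) 0.925 [ 0.449 -0.276  0.236] [-0.021 -0.114  0.015] [32 34 36]
side (740, 205) 0.897 [ 0.398 -0.271  0.242] [-0.061 -0.144  0.005] [59 60 64]
```

```bash
python3 -m jog '[{"dx":0,"dy":0.01,"dz":0,"rx":0,"ry":0,"rz":0,"grip":0.05},{"dx":0,"dy":0.015,"dz":0,"rx":0,"ry":0,"rz":0,"grip":0.05},{"dx":0,"dy":0.01,"dz":0,"rx":0,"ry":0,"rz":0,"grip":0.05},{"dx":0,"dy":0.004,"dz":0,"rx":0,"ry":0,"rz":0,"grip":0.05},{"dx":0,"dy":0,"dz":0,"rx":0,"ry":0,"rz":0,"grip":0.05}]' 120
python3 - <<'E'
from h import *
p,R=cur();ims=[]
T,B=tool(162.5);G=np.array([.525,-.314,.130]);print(((G-p)@R).round(4))
for n in("top","side"):
    a,d=imaging.camera(n);np.savez(f"pics/{n}5.npz",p=a,d=d);a=a[:,:,::-1].copy()
    x0,y0=(340,150) if n=="top" else (290,70)
    ims.append(cv2.resize(a[y0:y0+100,x0:x0+100],(400,400),interpolation=cv2.INTER_CUBIC))
cv2.imwrite("pics/pair5.png",np.hstack(ims))
E
```

```text
t: 3.4
eef_pos: [0.5351, -0.3185, 0.1137]
eef_rot: [[0.825, 0.478, 0.301], [-0.26, -0.152, 0.954], [0.502, -0.865, -0.001]]
wrist_force: [1.3, 0.5, 0.1]
grip_width: 0.0501
[-0.0013 -0.0196  0.0012]
```

View pics/pair5.png

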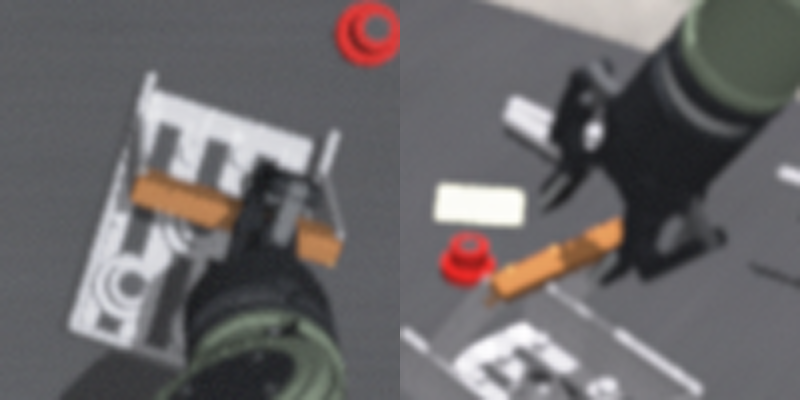

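```bash
python3 - <<'E'
from h import *
p,R=cur()
for n,pts in dict(top=[(260,170),(275,175),(262,225),(245,240),(285,260)],side=[(545,205),(560,190),(575,160),(606,280),(615,270),(630,250),(640,200),(715,240),(590,90)]).items():
    z=np.load(f"pics/{n}5.npz");P=cloud(n,z["d"]);x0,y0=(340,150) if n=="top" else (290,70)
    for a,b in pts:
        u=x0+(a%400 if n=="side" else a)//4;v=y0+b//4
        print(n,(a,b),z["d"][v,u].round(3),P[v,u].round(3),((P[v,u]-p)@R).round(3),z["p"][v,u])
E
```

```text
top (260, 170) 1.062 [ 0.54  -0.309  0.214] [ 0.051 -0.085  0.011] [39 41 45]
top (275, 175) 1.024 [ 0.533 -0.306  0.251] [ 0.063 -0.121  0.011] [30 31 34]
top (262, 225) 1.052 [ 0.508 -0.306  0.22 ] [ 0.028 -0.106  0.004] [42 43 46]
top (245, 240) 1.039 [ 0.498 -0.295  0.233] [ 0.023 -0.124  0.012] [39 40 43]
top (285, 260) 0.994 [ 0.484 -0.305  0.276] [ 0.035 -0.166 -0.002] [40 42 45]
side (545, 205) 1.023 [ 0.536 -0.307  0.172] [ 0.026 -0.051  0.011] [79 80 82]
side (560, 190) 1.006 [ 0.525 -0.305  0.189] [ 0.025 -0.071  0.01 ] [58 58 59]
side (575, 160) 0.984 [ 0.518 -0.301  0.213] [ 0.03  -0.096  0.011] [30 30 34]
side (606, 280) 1.017 [ 0.483 -0.297  0.142] [-0.036 -0.052  0.005] [54 55 57]
side (615, 270) 1.007 [ 0.478 -0.296  0.153] [-0.034 -0.064  0.005] [46 47 51]
side (630, 250) 0.977 [ 0.465 -0.285  0.179] [-0.034 -0.094  0.011] [28 29 33]
side (640, 200) 0.942 [ 0.46  -0.277  0.219] [-0.021 -0.132  0.017] [29 30 34]
side (715, 240) 0.934 [ 0.413 -0.281  0.207] [-0.064 -0.144 -0.001] [69 70 73]
side (590, 90) 0.953 [ 0.515 -0.305  0.26 ] [ 0.053 -0.137  0.007] [60 61 64]
```

```bash
python3 -m jog '[{"dx":-0.001,"dy":0.01,"dz":0,"rx":0,"ry":0,"rz":0,"grip":0.05},{"dx":0,"dy":0.01,"dz":0.001,"rx":0,"ry":0,"rz":0,"grip":0.05},{"dx":0,"dy":0.005,"dz":0,"rx":0,"ry":0,"rz":0,"grip":0.05},{"dx":0,"dy":0,"dz":0,"rx":0,"ry":0,"rz":0,"grip":0.05}]' 120
python3 - <<'E'
from h import *
p,R=cur();ims=[]
T,B=tool(162.5);G=np.array([.525,-.314,.130]);print(((G-p)@R).round(4))
for n in("top","side"):
    a,d=imaging.camera(n);np.savez(f"pics/{n}6.npz",p=a,d=d);a=a[:,:,::-1].copy()
    x0,y0=(340,150) if n=="top" else (290,70)
    ims.append(cv2.resize(a[y0:y0+100,x0:x0+100],(400,400),interpolation=cv2.INTER_CUBIC))
    P=cloud(n,d);q=(P-p)@R;print(P[200,395],q[200,395])
cv2.imwrite("pics/pair6.png",np.hstack(ims))
E
```

```text
t: 3.9
eef_pos: [0.5463, -0.3207, 0.0907]
eef_rot: [[0.825, 0.478, 0.301], [-0.26, -0.151, 0.954], [0.501, -0.865, -0.001]]
wrist_force: [0.4, 0.9, 0.0]
grip_width: 0.0497
[ 0.0004 -0.0452 -0.    ]
[ 0.53182676 -0.3044688   0.13562087] [ 0.00632972 -0.04822978  0.01112173]
[ 0.3109954  -0.29695388  0.0279353 ] [-0.23187022 -0.06164652 -0.04803842]
```

View pics/pair6.png

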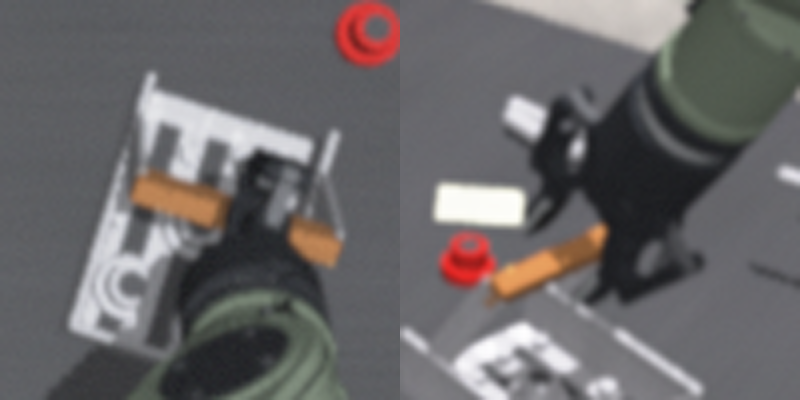

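```bash
python3 -m jog '[{"dx":0,"dy":0.006,"dz":0,"rx":0,"ry":0,"rz":0,"grip":0.05},{"dx":0,"dy":0.006,"dz":0,"rx":0,"ry":0,"rz":0,"grip":0.05},{"dx":0,"dy":0,"dz":0,"rx":0,"ry":0,"rz":0,"grip":0.05}]' 120
python3 -m jog '[{"dx":0,"dy":0.003,"dz":0,"rx":0,"ry":0,"rz":0,"grip":0.05},{"dx":0,"dy":0.003,"dz":0,"rx":0,"ry":0,"rz":0,"grip":0.05},{"dx":0,"dy":0,"dz":0,"rx":0,"ry":0,"rz":0,"grip":0.05}]' 120
python3 - <<'E'
from h import *
p,R=cur();ims=[]
T,B=tool(162.5);G=np.array([.525,-.314,.130]);print(((G-p)@R).round(4))
for n in("top","side"):
    a,d=imaging.camera(n);np.savez(f"pics/{n}7.npz",p=a,d=d);a=a[:,:,::-1].copy()
    x0,y0=(340,150) if n=="top" else (290,70)
    ims.append(cv2.resize(a[y0:y0+100,x0:x0+100],(400,400),interpolation=cv2.INTER_CUBIC))
    P=cloud(n,d);q=(P-p)@R
    if n=="side":
        m=(abs(q[...,2])<.03)&(abs(abs(q[...,0])-.03)<.015)&(q[...,1]>-.09)&(q[...,1]<.06)
        for s in(1,-1):
            k=q[m&(q[...,0]*s>0)];print(s,len(k),np.percentile(k[:,1],[50,90,95,98,100]).round(3))
cv2.imwrite("pics/pair7.png",np.hstack(ims))
E
```

```text
t: 4.3
eef_pos: [0.5522, -0.3229, 0.0809]
eef_rot: [[0.825, 0.478, 0.301], [-0.26, -0.152, 0.954], [0.502, -0.865, -0.001]]
wrist_force: [-0.1, 1.0, -0.3]
grip_width: 0.0501
t: 4.6
eef_pos: [0.5551, -0.324, 0.0763]
eef_rot: [[0.825, 0.479, 0.301], [-0.26, -0.153, 0.954], [0.502, -0.865, -0.002]]
wrist_force: [-0.3, 0.0, 0.1]
grip_width: 0.05
[-0.0005 -0.0624  0.0004]
1 83 [-0.068 -0.05  -0.045 -0.044 -0.039]
-1 108 [-0.057  0.046  0.056  0.059  0.06 ]
```

View pics/pair7.png

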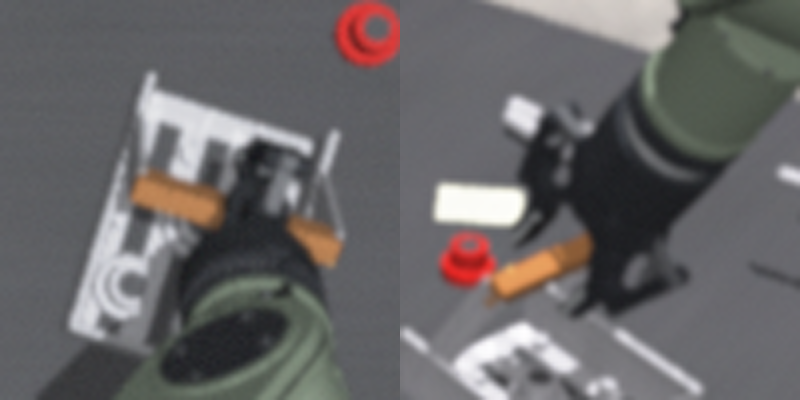

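The force is zero and the tips sit about 17 mm past the bar centre. The reported TCP leads the visible tips by about 45 mm, so I'm trusting the cameras here. Closing the gripper.

```bash
python3 -m jog '[{"dx":0,"dy":0,"dz":0,"rx":0,"ry":0,"rz":0,"grip":0.02},{"dx":0,"dy":0,"dz":0,"rx":0,"ry":0,"rz":0,"grip":0.01},{"dx":0,"dy":0,"dz":0,"rx":0,"ry":0,"rz":0,"grip":0},{"dx":0,"dy":0,"dz":0,"rx":0,"ry":0,"rz":0,"grip":0},{"dx":0,"dy":0,"dz":0,"rx":0,"ry":0,"rz":0,"grip":0},{"dx":0,"dy":0,"dz":0,"rx":0,"ry":0,"rz":0,"grip":0},{"dx":0,"dy":0,"dz":0,"rx":0,"ry":0,"rz":0,"grip":0}]' 120
python3 - <<'E'
from h import *
ims=[]
for n in("top","side"):
    a,d=imaging.camera(n);np.savez(f"pics/{n}8.npz",p=a,d=d);a=a[:,:,::-1].copy()
    x0,y0=(340,150) if n=="top" else (290,70)
    ims.append(cv2.resize(a[y0:y0+100,x0:x0+100],(400,400),interpolation=cv2.INTER_CUBIC))
cv2.imwrite("pics/pair8.png",np.hstack(ims))
E
```

```text
t: 5.4
eef_pos: [0.5549, -0.3239, 0.0764]
eef_rot: [[0.825, 0.479, 0.301], [-0.259, -0.153, 0.954], [0.502, -0.865, -0.002]]
wrist_force: [-1.9, 0.9, -0.0]
grip_width: 0.0152
```

View pics/pair8.png

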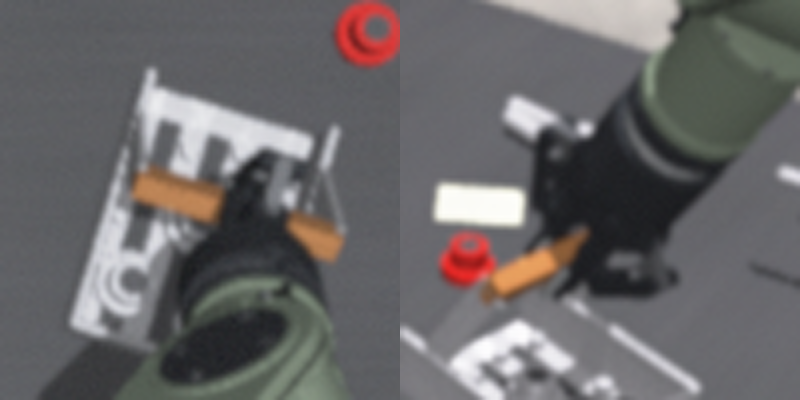

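Grip holds at 15.2 mm. Now lift level and check.

```bash
cat >> h.py <<'E'
GT=np.array([0,-.0624,0])
def bask(F,yaw,roll=0,pitch=0):
    """TCP pose for basket floor centre F"""
    T,B=tool(yaw,roll,pitch); return np.array(F)+.126*B[:,2]-T@GT,T
E
python3 - <<'E'
from h import *
p,R=cur();plan(p,R,[(p+[0,0,.126],R,10,1)],0)
E
```

```text
max 0.017 0.0
[{"dx":0.002,"dy":-0.003,"dz":0,"rx":0,"ry":0,"rz":0,"grip":0},{"dx":0.005,"dy":-0.008,"dz":0,"rx":0,"ry":0,"rz":0,"grip":0},{"dx":0.007,"dy":-0.013,"dz":0,"rx":0,"ry":0,"rz":0,"grip":0},{"dx":0.008,"dy":-0.014,"dz":0,"rx":0,"ry":0,"rz":0,"grip":0},{"dx":0.01,"dy":-0.016,"dz":0,"rx":0,"ry":0,"rz":0,"grip":0},{"dx":0.009,"dy":-0.017,"dz":0,"rx":0,"ry":0,"rz":0,"grip":0},{"dx":0.009,"dy":-0.014,"dz":0,"rx":0,"ry":0,"rz":0,"grip":0},{"dx":0.007,"dy":-0.013,"dz":0,"rx":0,"ry":0,"rz":0,"grip":0},{"dx":0.005,"dy":-0.008,"dz":0,"rx":0,"ry":0,"rz":0,"grip":0},{"dx":0.001,"dy":-0.003,"dz":0,"rx":0,"ry":0,"rz":0,"grip":0}]
```

```bash
python3 -m jog '[{"dx":0.002,"dy":-0.003,"dz":0,"rx":0,"ry":0,"rz":0,"grip":0},{"dx":0.005,"dy":-0.008,"dz":0,"rx":0,"ry":0,"rz":0,"grip":0},{"dx":0.007,"dy":-0.013,"dz":0,"rx":0,"ry":0,"rz":0,"grip":0},{"dx":0.008,"dy":-0.014,"dz":0,"rx":0,"ry":0,"rz":0,"grip":0},{"dx":0.01,"dy":-0.016,"dz":0,"rx":0,"ry":0,"rz":0,"grip":0},{"dx":0.009,"dy":-0.017,"dz":0,"rx":0,"ry":0,"rz":0,"grip":0},{"dx":0.009,"dy":-0.014,"dz":0,"rx":0,"ry":0,"rz":0,"grip":0},{"dx":0.007,"dy":-0.013,"dz":0,"rx":0,"ry":0,"rz":0,"grip":0},{"dx":0.005,"dy":-0.008,"dz":0,"rx":0,"ry":0,"rz":0,"grip":0},{"dx":0.001,"dy":-0.003,"dz":0,"rx":0,"ry":0,"rz":0,"grip":0},{"dx":0,"dy":0,"dz":0,"rx":0,"ry":0,"rz":0,"grip":0}]' 120
python3 - <<'E'
from h import *
ims=[]
for n in("top","side"):
    a,d=imaging.camera(n);np.savez(f"pics/{n}9.npz",p=a,d=d);a=a[:,:,::-1].copy()
    x0,y0=(340,130) if n=="top" else (270,40)
    ims.append(cv2.resize(a[y0:y0+130,x0:x0+130],(400,400),interpolation=cv2.INTER_CUBIC))
cv2.imwrite("pics/pair9.png",np.hstack(ims))
p,R=cur();print(sensors.observe()["joints"].round(2))
C=np.array([.541,.289,0])
w=[(*bask([.541,-.05,.125],181),18,0),(*bask([.541,.289,.125],200),18,0)]
# single eased move in 3 parts
P,T=bask([.541,.289,.125],200)
plan(p,R,[(P,T,34,1)],0)
E
```

```text
t: 6.6
eef_pos: [0.5546, -0.3235, 0.2024]
eef_rot: [[0.825, 0.479, 0.301], [-0.259, -0.153, 0.954], [0.502, -0.865, -0.002]]
wrist_force: [0.0, 0.1, -8.6]
grip_width: 0.0144
[-0.79  0.02  1.83  0.32  0.84 -0.65]
max 0.028 1.5
[{"dx":0,"dy":0,"dz":0.002,"rx":0,"ry":-0.1,"rz":0,"grip":0},{"dx":-0.001,"dy":-0.001,"dz":0.004,"rx":0.2,"ry":-0.2,"rz":0,"grip":0},{"dx":-0.002,"dy":-0.001,"dz":0.007,"rx":0.2,"ry":-0.4,"rz":0,"grip":0},{"dx":-0.003,"dy":-0.001,"dz":0.01,"rx":0.3,"ry":-0.5,"rz":0,"grip":0},{"dx":-0.002,"dy":-0.002,"dz":0.012,"rx":0.4,"ry":-0.7,"rz":0,"grip":0},{"dx":-0.004,"dy":-0.001,"dz":0.015,"rx":0.5,"ry":-0.8,"rz":0,"grip":0},{"dx":-0.003,"dy":-0.002,"dz":0.016,"rx":0.5,"ry":-0.9,"rz":0,"grip":0},{"dx":-0.003,"dy":-0.002,"dz":0.019,"rx":0.5,"ry":-0.9,"rz":0,"grip":0},{"dx":-0.004,"dy":-0.002,"dz":0.02,"rx":0.7,"ry":-1.1,"rz":0,"grip":0},{"dx":-0.003,"dy":-0.002,"dz":0.022,"rx":0.6,"ry":-1.2,"rz":0,"grip":0},{"dx":-0.003,"dy":-0.001,"dz":0.023,"rx":0.7,"ry":-1.2,"rz":0,"grip":0},{"dx":-0.002,"dy":-0.001,"dz":0.024,"rx":0.8,"ry":-1.3,"rz":0,"grip":0},{"dx":-0.003,"dy":-0.00
[... 801 characters left out ...]
0,"grip":0},{"dx":0.004,"dy":0.003,"dz":0.022,"rx":0.7,"ry":-1.1,"rz":0,"grip":0},{"dx":0.005,"dy":0.003,"dz":0.02,"rx":0.6,"ry":-1.1,"rz":0,"grip":0},{"dx":0.004,"dy":0.003,"dz":0.018,"rx":0.6,"ry":-1.0,"rz":0,"grip":0},{"dx":0.004,"dy":0.002,"dz":0.016,"rx":0.5,"ry":-0.9,"rz":0,"grip":0},{"dx":0.005,"dy":0.003,"dz":0.014,"rx":0.4,"ry":-0.8,"rz":0,"grip":0},{"dx":0.003,"dy":0.002,"dz":0.012,"rx":0.4,"ry":-0.6,"rz":0,"grip":0},{"dx":0.003,"dy":0.002,"dz":0.01,"rx":0.3,"ry":-0.5,"rz":0,"grip":0},{"dx":0.002,"dy":0.001,"dz":0.007,"rx":0.2,"ry":-0.4,"rz":0,"grip":0},{"dx":0.002,"dy":0.001,"dz":0.004,"rx":0.2,"ry":-0.3,"rz":0,"grip":0},{"dx":0,"dy":0,"dz":0.001,"rx":0,"ry":-0.1,"rz":0,"grip":0}]
```

View pics/pair9.png

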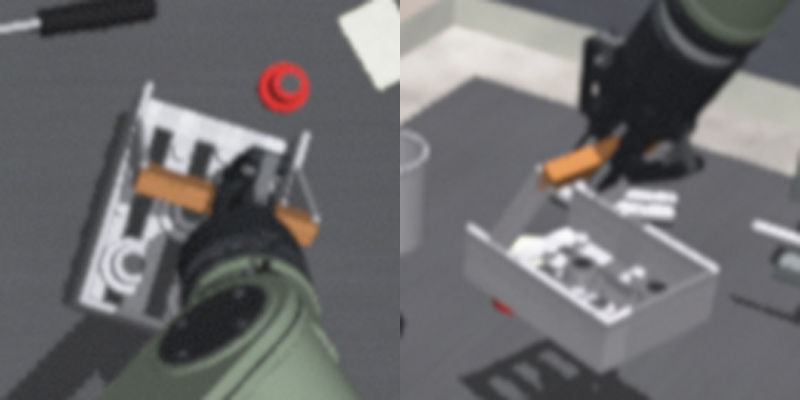

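The basket is in the air and looks level, with the bungs still inside. I'm carrying it to the pan.

```bash
python3 -m jog '[{"dx":0,"dy":0,"dz":0.002,"rx":0,"ry":-0.1,"rz":0,"grip":0},{"dx":-0.001,"dy":-0.001,"dz":0.004,"rx":0.2,"ry":-0.2,"rz":0,"grip":0},{"dx":-0.002,"dy":-0.001,"dz":0.007,"rx":0.2,"ry":-0.4,"rz":0,"grip":0},{"dx":-0.003,"dy":-0.001,"dz":0.01,"rx":0.3,"ry":-0.5,"rz":0,"grip":0},{"dx":-0.002,"dy":-0.002,"dz":0.012,"rx":0.4,"ry":-0.7,"rz":0,"grip":0},{"dx":-0.004,"dy":-0.001,"dz":0.015,"rx":0.5,"ry":-0.8,"rz":0,"grip":0},{"dx":-0.003,"dy":-0.002,"dz":0.016,"rx":0.5,"ry":-0.9,"rz":0,"grip":0},{"dx":-0.003,"dy":-0.002,"dz":0.019,"rx":0.5,"ry":-0.9,"rz":0,"grip":0},{"dx":-0.004,"dy":-0.002,"dz":0.02,"rx":0.7,"ry":-1.1,"rz":0,"grip":0},{"dx":-0.003,"dy":-0.002,"dz":0.022,"rx":0.6,"ry":-1.2,"rz":0,"grip":0},{"dx":-0.003,"dy":-0.001,"dz":0.023,"rx":0.7,"ry":-1.2,"rz":0,"grip":0},{"dx":-0.002,"dy":-0.001,"dz":0.024,"rx":0.8,"ry":-1.3,"rz":0,"grip":0},{"dx":-0.003,"dy":-0.001,"dz":0.026,"rx":0.7,"ry":-1.3,"rz":0,"grip":0},{"dx":-0.001,"dy":-0.001,"dz":0.026,"rx":0.8,"ry":-1.4,"rz":0,"grip":0},{"dx":-0.001,"dy":-0.001,"dz":0.027,"rx":0.9,"ry":-1.4,"rz":0,"grip":0},{"dx":0,"dy":0,"dz":0.027,"rx":0.8,"ry":-1.4,"rz":0,"grip":0},{"dx":0,"dy":0.001,"dz":0.028,"rx":0.8,"ry":-1.4,"rz":0,"grip":0},{"dx":0.001,"dy":0.001,"dz":0.027,"rx":0.8,"ry":-1.5,"rz":0,"grip":0},{"dx":0.002,"dy":0.001,"dz":0.027,"rx":0.9,"ry":-1.4,"rz":0,"grip":0},{"dx":0.002,"dy":0.001,"dz":0.027,"rx":0.8,"ry":-1.4,"rz":0,"grip":0}]' 120 && python3 -m jog '[{"dx":0.003,"dy":0.002,"dz":0.026,"rx":0.8,"ry":-1.3,"rz":0,"grip":0},{"dx":0.003,"dy":0.002,"dz":0.025,"rx":0.7,"ry":-1.4,"rz":0,"grip":0},{"dx":0.004,"dy":0.003,"dz":0.024,"rx":0.8,"ry":-1.3,"rz":0,"grip":0},{"dx":0.005,"dy":0.002,"dz":0.023,"rx":0.7,"ry":-1.2,"rz":0,"grip":0},{"dx":0.004,"dy":0.003,"dz":0.022,"rx":0.7,"ry":-1.1,"rz":0,"grip":0},{"dx":0.005,"dy":0.003,"dz":0.02,"rx":0.6,"ry":-1.1,"rz":0,"grip":0},{"dx":0.004,"dy":0.003,"dz":0.018,"rx":0.6,"ry":-1.0,"rz":0,"grip":0},{"dx":0.004,"dy":0.002,"dz":0.016,"rx":0.5,"ry":-0.9,"rz":0,"grip":0},{"dx":0.005,"dy":0.003,"dz":0.014,"rx":0.4,"ry":-0.8,"rz":0,"grip":0},{"dx":0.003,"dy":0.002,"dz":0.012,"rx":0.4,"ry":-0.6,"rz":0,"grip":0},{"dx":0.003,"dy":0.002,"dz":0.01,"rx":0.3,"ry":-0.5,"rz":0,"grip":0},{"dx":0.002,"dy":0.001,"dz":0.007,"rx":0.2,"ry":-0.4,"rz":0,"grip":0},{"dx":0.002,"dy":0.001,"dz":0.004,"rx":0.2,"ry":-0.3,"rz":0,"grip":0},{"dx":0,"dy":0,"dz":0.001,"rx":0,"ry":-0.1,"rz":0,"grip":0},{"dx":0,"dy":0,"dz":0,"rx":0,"ry":0,"rz":0,"grip":0},{"dx":0,"dy":0,"dz":0,"rx":0,"ry":0,"rz":0,"grip":0}]' 120
python3 - <<'E'
from h import *
ims=[]
p,R=cur();print(sensors.observe()["joints"].round(2));P,T=bask([.541,.289,.125],200);print(P,np.degrees(Ro.from_matrix(R.T@T).as_rotvec()))
F=p+R@GT-.126*(-.866*R[:,1]+.5*R[:,0]);bz=(-.8660*R[:,1]+.5*R[:,0]);F=p+R@GT-.126*bz
bx=-.866*R[:,0]-.5*R[:,1];by=-R[:,2];print(F,bx,by,bz)
for n in("top","side"):
    a,d=imaging.camera(n);np.savez(f"pics/{n}10.npz",p=a,d=d);a=a[:,:,::-1].copy()
    k=400/ (160 if n=="top" else 240);x0,y0=(70,110) if n=="top" else (50,150)
    w=160 if n=="top" else 240
    a=cv2.resize(a[y0:y0+w,x0:x0+w],(400,400),interpolation=cv2.INTER_CUBIC)
    px=lambda q:tuple(int(v) for v in ((proj(n,q)-[x0,y0]+.5)*k-.5))
    L=[F-.085*bx-.062*by+.044*bz,F+.085*bx-.062*by+.044*bz,F+.085*bx+.062*by+.044*bz,F-.085*bx+.062*by+.044*bz]
    for i in range(3):cv2.line(a,px(L[i]),px(L[i+1]),(0,0,255),1)
    ims.append(a)
cv2.imwrite("pics/pair10.png",np.hstack(ims))
E
```

```text
t: 8.7
eef_pos: [0.5641, 0.0716, 0.1997]
eef_rot: [[0.859, 0.499, -0.11], [0.096, 0.054, 0.994], [0.502, -0.865, -0.001]]
wrist_force: [0.0, 0.2, -7.0]
grip_width: 0.0149
t: 10.3
eef_pos: [0.571, 0.2979, 0.1975]
eef_rot: [[0.813, 0.472, -0.342], [0.297, 0.169, 0.94], [0.501, -0.865, -0.003]]
wrist_force: [-0.2, 0.5, -7.7]
grip_width: 0.0147
[ 0.35  0.02  1.84 -0.    0.75 -0.  ]
[0.57031841 0.29967103 0.19696002] [0.16885641 0.08436745 0.0883755 ]
[0.54187324 0.28701845 0.12548275] [-0.93973781 -0.34182818 -0.00153003] [ 0.34182953 -0.93975622  0.00328835] [-0.00256191  0.00256718  0.99997142]
```

View pics/pair10.png

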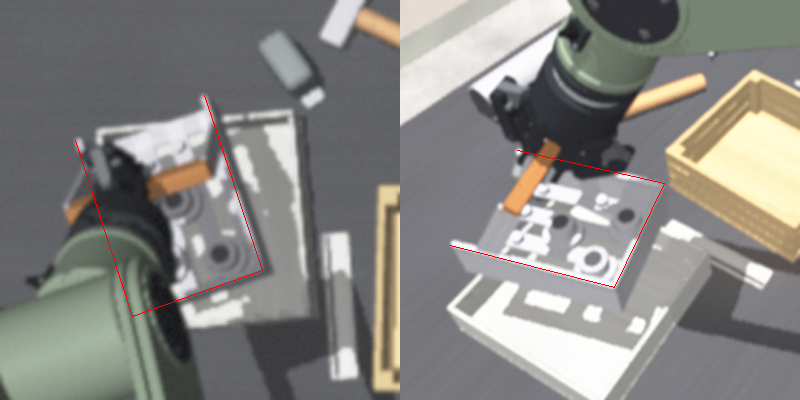

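```bash
python3 - <<'E'
from h import *
p,R=cur();F=[.541,.289,.118]
w=[]
for r,pi in((4,2),(10,4),(17,6),(24,8),(31,8),(38,8),(43,8),(46,8)): w.append((*bask(F,200,r,pi),1,0))
p,R=plan(p,R,w,0)
E
```

```text
max 0.009 6.5
[{"dx":-0.006,"dy":0.004,"dz":0.007,"rx":-3.3,"ry":-1.9,"rz":-1.9,"grip":0},{"dx":-0.001,"dy":-0.001,"dz":0.007,"rx":-5.4,"ry":-2.7,"rz":-2.0,"grip":0},{"dx":-0.002,"dy":-0.002,"dz":0.009,"rx":-6.2,"ry":-3.1,"rz":-1.9,"grip":0},{"dx":-0.002,"dy":-0.002,"dz":0.008,"rx":-6.5,"ry":-2.9,"rz":-1.9,"grip":0},{"dx":0,"dy":0.001,"dz":0.009,"rx":-6.0,"ry":-3.5,"rz":0,"grip":0},{"dx":-0.001,"dy":0,"dz":0.009,"rx":-6.1,"ry":-3.5,"rz":0,"grip":0},{"dx":0,"dy":0.001,"dz":0.006,"rx":-4.3,"ry":-2.5,"rz":0,"grip":0},{"dx":0,"dy":0,"dz":0.004,"rx":-2.6,"ry":-1.5,"rz":0,"grip":0}]
```

```bash
cat > look.py <<'E'
import sys
from h import *
tag=sys.argv[1];ims=[]
s=sensors.observe();p,R=cur();print(s["joints"].round(2),s["t"])
bz=(-.8660254*R[:,1]+.5*R[:,0]);F=p+R@GT-.126*bz;bx=-.8660254*R[:,0]-.5*R[:,1];by=-R[:,2]
print("F",F.round(3),"bx",bx.round(2),"by",by.round(2),"bz",bz.round(2))
for n in("top","side"):
    a,d=imaging.camera(n);np.savez(f"pics/{n}_{tag}.npz",p=a,d=d);a=a[:,:,::-1].copy()
    w,x0,y0=(160,int(sys.argv[2]),int(sys.argv[3])) if n=="top" else (int(sys.argv[6]),int(sys.argv[4]),int(sys.argv[5]))
    a=cv2.resize(a[y0:y0+w,x0:x0+w],(400,400),interpolation=cv2.INTER_CUBIC);k=400/w
    px=lambda q:tuple(int(v) for v in ((proj(n,q)-[x0,y0]+.5)*k-.5))
    L=[F-.085*bx-.062*by+.044*bz,F+.085*bx-.062*by+.044*bz,F+.085*bx+.062*by+.044*bz,F-.085*bx+.062*by+.044*bz]
    for i in range(3):cv2.line(a,px(L[i]),px(L[i+1]),(0,0,255),1)
    ims.append(a)
cv2.imwrite(f"pics/{tag}.png",np.hstack(ims))
E
python3 -m jog '[{"dx":-0.006,"dy":0.004,"dz":0.007,"rx":-3.3,"ry":-1.9,"rz":-1.9,"grip":0},{"dx":-0.001,"dy":-0.001,"dz":0.007,"rx":-5.4,"ry":-2.7,"rz":-2.0,"grip":0},{"dx":-0.002,"dy":-0.002,"dz":0.009,"rx":-6.2,"ry":-3.1,"rz":-1.9,"grip":0},{"dx":-0.002,"dy":-0.002,"dz":0.008,"rx":-6.5,"ry":-2.9,"rz":-1.9,"grip":0},{"dx":0,"dy":0.001,"dz":0.009,"rx":-6.0,"ry":-3.5,"rz":0,"grip":0},{"dx":-0.001,"dy":0,"dz":0.009,"rx":-6.1,"ry":-3.5,"rz":0,"grip":0},{"dx":0,"dy":0.001,"dz":0.006,"rx":-4.3,"ry":-2.5,"rz":0,"grip":0},{"dx":0,"dy":0,"dz":0.004,"rx":-2.6,"ry":-1.5,"rz":0,"grip":0},{"dx":0,"dy":0,"dz":0,"rx":0,"ry":0,"rz":0,"grip":0},{"dx":0,"dy":0,"dz":0,"rx":0,"ry":0,"rz":0,"grip":0},{"dx":0,"dy":0,"dz":0,"rx":0,"ry":0,"rz":0,"grip":0},{"dx":0,"dy":0,"dz":0,"rx":0,"ry":0,"rz":0,"grip":0}]' 120
python3 look.py r1 70 110 50 150 240
```

```text
t: 11.6
eef_pos: [0.5447, 0.3457, 0.1752]
eef_rot: [[0.66, 0.733, -0.168], [0.597, -0.375, 0.71], [0.457, -0.568, -0.684]]
wrist_force: [-0.3, -0.6, -6.7]
grip_width: 0.0149
[ 0.88  0.37  1.72 -1.11  1.11  0.93] 11.6
F [0.537 0.291 0.12 ] bx [-0.94 -0.33 -0.11] by [ 0.17 -0.71  0.68] bz [-0.3   0.62  0.72]
```

View pics/r1.png

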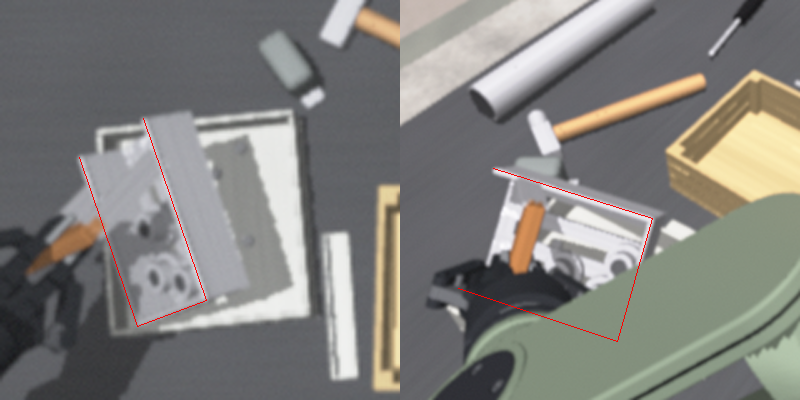

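Roll +44° worked, and slugs are visible in the pan in the left crop at about (240,150), (250,240) and (220,175). Joint 4 is at its range end, so I'll roll the other way and not go further on this side.

```bash
python3 - <<'E'
from h import *
p,R=cur();F=[.541,.289,.118]
w=[]
for r in(40,34,27,20,13,6,-1,-8,-15,-22,-29,-36,-42,-46): w.append((*bask(F,200,r,8),1,0))
p,R=plan(p,R,w,0)
E
```

```text
max 0.009 6.1
[{"dx":-0.001,"dy":0.003,"dz":-0.005,"rx":2.9,"ry":2.3,"rz":-1.6,"grip":0},{"dx":0,"dy":0,"dz":-0.008,"rx":5.2,"ry":3.0,"rz":0,"grip":0},{"dx":0,"dy":0.001,"dz":-0.009,"rx":6.0,"ry":3.5,"rz":0,"grip":0},{"dx":0,"dy":0,"dz":-0.008,"rx":6.1,"ry":3.5,"rz":0,"grip":0},{"dx":-0.001,"dy":0,"dz":-0.009,"rx":6.0,"ry":3.5,"rz":0,"grip":0},{"dx":0,"dy":0.001,"dz":-0.009,"rx":6.1,"ry":3.5,"rz":0,"grip":0},{"dx":0,"dy":0,"dz":-0.009,"rx":6.1,"ry":3.5,"rz":0,"grip":0},{"dx":-0.001,"dy":0.001,"dz":-0.009,"rx":6.0,"ry":3.5,"rz":0,"grip":0},{"dx":0,"dy":0,"dz":-0.008,"rx":6.1,"ry":3.5,"rz":0,"grip":0},{"dx":0,"dy":0.001,"dz":-0.009,"rx":6.1,"ry":3.5,"rz":0,"grip":0},{"dx":0,"dy":0,"dz":-0.009,"rx":6.0,"ry":3.5,"rz":0,"grip":0},{"dx":-0.001,"dy":0.001,"dz":-0.009,"rx":6.1,"ry":3.5,"rz":0,"grip":0},{"dx":0,"dy":0,"dz":-0.007,"rx":5.2,"ry":3.0,"rz":0,"grip":0},{"dx":0,"dy":0,"dz":-0.005,"rx":3.5,"ry":2.0,"rz":0,"grip":0}]
```

```bash
python3 -m jog '[{"dx":-0.001,"dy":0.003,"dz":-0.005,"rx":2.9,"ry":2.3,"rz":-1.6,"grip":0},{"dx":0,"dy":0,"dz":-0.008,"rx":5.2,"ry":3.0,"rz":0,"grip":0},{"dx":0,"dy":0.001,"dz":-0.009,"rx":6.0,"ry":3.5,"rz":0,"grip":0},{"dx":0,"dy":0,"dz":-0.008,"rx":6.1,"ry":3.5,"rz":0,"grip":0},{"dx":-0.001,"dy":0,"dz":-0.009,"rx":6.0,"ry":3.5,"rz":0,"grip":0},{"dx":0,"dy":0.001,"dz":-0.009,"rx":6.1,"ry":3.5,"rz":0,"grip":0},{"dx":0,"dy":0,"dz":-0.009,"rx":6.1,"ry":3.5,"rz":0,"grip":0},{"dx":-0.001,"dy":0.001,"dz":-0.009,"rx":6.0,"ry":3.5,"rz":0,"grip":0},{"dx":0,"dy":0,"dz":-0.008,"rx":6.1,"ry":3.5,"rz":0,"grip":0},{"dx":0,"dy":0.001,"dz":-0.009,"rx":6.1,"ry":3.5,"rz":0,"grip":0},{"dx":0,"dy":0,"dz":-0.009,"rx":6.0,"ry":3.5,"rz":0,"grip":0},{"dx":-0.001,"dy":0.001,"dz":-0.009,"rx":6.1,"ry":3.5,"rz":0,"grip":0},{"dx":0,"dy":0,"dz":-0.007,"rx":5.2,"ry":3.0,"rz":0,"grip":0},{"dx":0,"dy":0,"dz":-0.005,"rx":3.5,"ry":2.0,"rz":0,"grip":0},{"dx":0,"dy":0,"dz":0,"rx":0,"ry":0,"rz":0,"grip":0},{"dx":0,"dy":0,"dz":0,"rx":0,"ry":0,"rz":0,"grip":0},{"dx":0,"dy":0,"dz":0,"rx":0,"ry":0,"rz":0,"grip":0},{"dx":0,"dy":0,"dz":0,"rx":0,"ry":0,"rz":0,"grip":0}]' 120
python3 look.py r2 70 110 50 150 240
```

```text
t: 13.5
eef_pos: [0.5704, 0.2555, 0.1706]
eef_rot: [[0.871, 0.357, -0.339], [0.004, 0.685, 0.729], [0.492, -0.636, 0.595]]
wrist_force: [0.3, 0.6, -6.7]
grip_width: 0.0147
[-0.16  0.13  1.99  1.05  1.01 -0.97] 13.5
F [0.532 0.287 0.11 ] bx [-0.93 -0.35 -0.11] by [ 0.34 -0.73 -0.59] bz [ 0.13 -0.59  0.8 ]
```

View pics/r2.png

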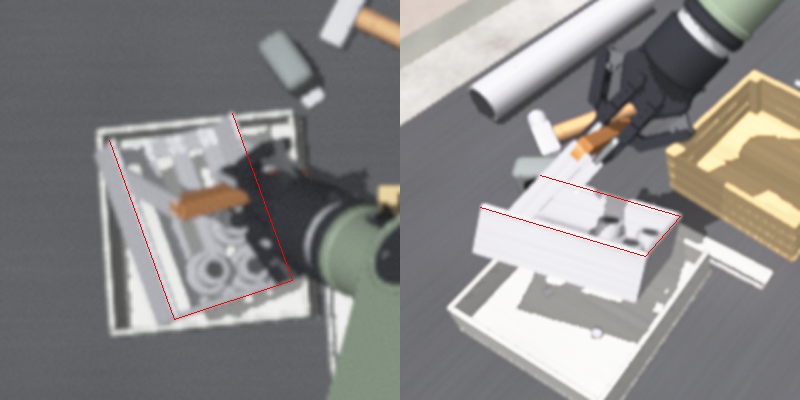

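```bash
python3 - <<'E'
from h import *
p,R=cur();F=[.541,.289,.12]
plan(p,R,[(*bask(F,200,r,8),1,0) for r in(-40,-43,-46,-48)],0)
E
```

```text
max 0.011 3.2
[{"dx":0.011,"dy":-0.004,"dz":0.001,"rx":3.2,"ry":0.8,"rz":-1.6,"grip":0},{"dx":0,"dy":0,"dz":-0.004,"rx":2.6,"ry":1.5,"rz":0,"grip":0},{"dx":0,"dy":0,"dz":-0.004,"rx":2.6,"ry":1.5,"rz":0,"grip":0},{"dx":0,"dy":0,"dz":-0.002,"rx":1.7,"ry":1.0,"rz":0,"grip":0}]
```

```bash
python3 -m jog '[{"dx":0.006,"dy":-0.002,"dz":0.001,"rx":2,"ry":0.4,"rz":-0.8,"grip":0},{"dx":0.005,"dy":-0.002,"dz":0,"rx":2,"ry":0.8,"rz":-0.8,"grip":0},{"dx":0,"dy":0,"dz":-0.004,"rx":2.6,"ry":1.5,"rz":0,"grip":0},{"dx":0,"dy":0,"dz":-0.004,"rx":2.6,"ry":1.5,"rz":0,"grip":0},{"dx":0,"dy":0,"dz":-0.002,"rx":1.7,"ry":1.0,"rz":0,"grip":0},{"dx":0,"dy":0,"dz":0,"rx":0,"ry":0,"rz":0,"grip":0},{"dx":0,"dy":0,"dz":0,"rx":0,"ry":0,"rz":0,"grip":0},{"dx":0,"dy":0,"dz":0,"rx":0,"ry":0,"rz":0,"grip":0},{"dx":0,"dy":0,"dz":0,"rx":0,"ry":0,"rz":0,"grip":0}]' 120
python3 look.py r3 70 110 110 240 140
```

```text
t: 14.5
eef_pos: [0.5821, 0.2463, 0.172]
eef_rot: [[0.891, 0.318, -0.323], [-0.077, 0.809, 0.582], [0.447, -0.494, 0.746]]
wrist_force: [0.5, 0.5, -5.8]
grip_width: 0.0143
[-0.27  0.27  1.95  1.2   1.19 -1.08] 14.5
F [0.541 0.289 0.121] bx [-0.93 -0.34 -0.14] by [ 0.32 -0.58 -0.75] bz [ 0.17 -0.74  0.65]
```

View pics/r3.png

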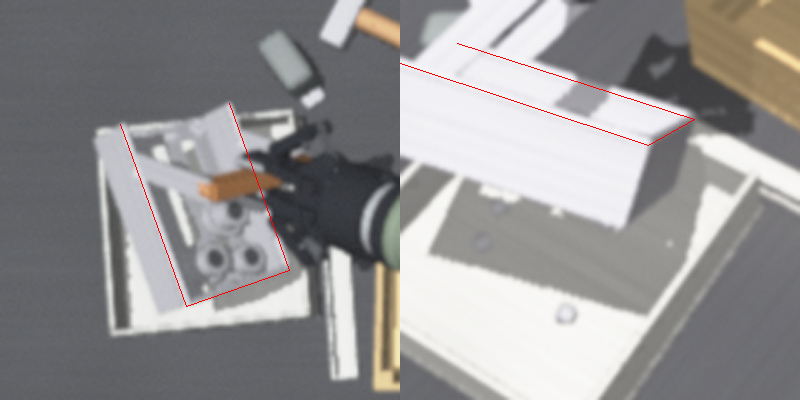

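```bash
python3 - <<'E'
from h import *
p,R=cur();F=[.541,.289,.12]
plan(p,R,[(*bask(F,200+i*12/20,-46+i*4.4,8),1,0) for i in range(1,21)],0)
E
```

```text
max 0.009 6.0
[{"dx":0,"dy":0.002,"dz":0.009,"rx":-6.0,"ry":-4.0,"rz":0.5,"grip":0},{"dx":0,"dy":0,"dz":0.005,"rx":-3.5,"ry":-2.6,"rz":0.4,"grip":0},{"dx":0,"dy":0.001,"dz":0.006,"rx":-3.5,"ry":-2.5,"rz":0.3,"grip":0},{"dx":0,"dy":0,"dz":0.006,"rx":-3.5,"ry":-2.6,"rz":0.3,"grip":0},{"dx":0,"dy":0.001,"dz":0.005,"rx":-3.5,"ry":-2.7,"rz":0.3,"grip":0},{"dx":0.001,"dy":0,"dz":0.006,"rx":-3.4,"ry":-2.6,"rz":0.2,"grip":0},{"dx":0,"dy":0,"dz":0.006,"rx":-3.5,"ry":-2.6,"rz":0.2,"grip":0},{"dx":-0.001,"dy":0.001,"dz":0.006,"rx":-3.5,"ry":-2.7,"rz":0.1,"grip":0},{"dx":0,"dy":0,"dz":0.005,"rx":-3.4,"ry":-2.7,"rz":0.1,"grip":0},{"dx":0,"dy":0,"dz":0.006,"rx":-3.4,"ry":-2.6,"rz":0,"grip":0},{"dx":0,"dy":0,"dz":0.006,"rx":-3.5,"ry":-2.7,"rz":0,"grip":0},{"dx":0,"dy":0.001,"dz":0.005,"rx":-3.4,"ry":-2.7,"rz":0,"grip":0},{"dx":0,"dy":0,"dz":0.006,"rx":-3.5,"ry":-2.6,"rz":-0.1,"grip":0},{"dx":0,"dy":0,"dz":0.006,"rx":-3.4,"ry":-2.7,"rz":-0.1,"grip":0},{"dx":-0.001,"dy":0,"dz":0.006,"rx":-3.5,"ry":-2.7,"rz":-0.2,"grip":0},{"dx":0,"dy":0,"dz":0.005,"rx":-3.4,"ry":-2.6,"rz":-0.2,"grip":0},{"dx":0,"dy":-0.001,"dz":0.006,"rx":-3.5,"ry":-2.6,"rz":-0.3,"grip":0},{"dx":-0.001,"dy":0,"dz":0.006,"rx":-3.5,"ry":-2.6,"rz":-0.3,"grip":0},{"dx":0,"dy":0,"dz":0.005,"rx":-3.5,"ry":-2.6,"rz":-0.4,"grip":0},{"dx":-0.001,"dy":0,"dz":0.006,"rx":-3.5,"ry":-2.5,"rz":-0.3,"grip":0}]
```

```bash
python3 -m jog '[{"dx":0,"dy":0.002,"dz":0.009,"rx":-6.0,"ry":-4.0,"rz":0.5,"grip":0},{"dx":0,"dy":0,"dz":0.005,"rx":-3.5,"ry":-2.6,"rz":0.4,"grip":0},{"dx":0,"dy":0.001,"dz":0.006,"rx":-3.5,"ry":-2.5,"rz":0.3,"grip":0},{"dx":0,"dy":0,"dz":0.006,"rx":-3.5,"ry":-2.6,"rz":0.3,"grip":0},{"dx":0,"dy":0.001,"dz":0.005,"rx":-3.5,"ry":-2.7,"rz":0.3,"grip":0},{"dx":0.001,"dy":0,"dz":0.006,"rx":-3.4,"ry":-2.6,"rz":0.2,"grip":0},{"dx":0,"dy":0,"dz":0.006,"rx":-3.5,"ry":-2.6,"rz":0.2,"grip":0},{"dx":-0.001,"dy":0.001,"dz":0.006,"rx":-3.5,"ry":-2.7,"rz":0.1,"grip":0},{"dx":0,"dy":0,"dz":0.005,"rx":-3.4,"ry":-2.7,"rz":0.1,"grip":0},{"dx":0,"dy":0,"dz":0.006,"rx":-3.4,"ry":-2.6,"rz":0,"grip":0},{"dx":0,"dy":0,"dz":0.006,"rx":-3.5,"ry":-2.7,"rz":0,"grip":0},{"dx":0,"dy":0.001,"dz":0.005,"rx":-3.4,"ry":-2.7,"rz":0,"grip":0},{"dx":0,"dy":0,"dz":0.006,"rx":-3.5,"ry":-2.6,"rz":-0.1,"grip":0},{"dx":0,"dy":0,"dz":0.006,"rx":-3.4,"ry":-2.7,"rz":-0.1,"grip":0},{"dx":-0.001,"dy":0,"dz":0.006,"rx":-3.5,"ry":-2.7,"rz":-0.2,"grip":0},{"dx":0,"dy":0,"dz":0.005,"rx":-3.4,"ry":-2.6,"rz":-0.2,"grip":0},{"dx":0,"dy":-0.001,"dz":0.006,"rx":-3.5,"ry":-2.6,"rz":-0.3,"grip":0},{"dx":-0.001,"dy":0,"dz":0.006,"rx":-3.5,"ry":-2.6,"rz":-0.3,"grip":0},{"dx":0,"dy":0,"dz":0.005,"rx":-3.5,"ry":-2.6,"rz":-0.4,"grip":0},{"dx":-0.001,"dy":0,"dz":0.006,"rx":-3.5,"ry":-2.5,"rz":-0.3,"grip":0}]' 120
python3 -m jog '[{"dx":0,"dy":0,"dz":0,"rx":0,"ry":0,"rz":0,"grip":0},{"dx":0,"dy":0,"dz":0,"rx":0,"ry":0,"rz":0,"grip":0}]' 120
python3 look.py r4 70 110 50 150 240
```

```text
t: 16.6
eef_pos: [0.5292, 0.3443, 0.187]
eef_rot: [[0.545, 0.766, -0.342], [0.7, -0.192, 0.688], [0.461, -0.614, -0.641]]
wrist_force: [0.2, -0.5, -9.2]
grip_width: 0.0147
t: 16.8
eef_pos: [0.5319, 0.3464, 0.1907]
eef_rot: [[0.539, 0.77, -0.341], [0.701, -0.186, 0.689], [0.467, -0.61, -0.64]]
wrist_force: [0.6, -0.0, -6.1]
grip_width: 0.0145
[ 0.83  0.19  1.88 -1.1   0.89  0.79] 16.8
F [0.534 0.294 0.133] bx [-0.85 -0.51 -0.1 ] by [ 0.34 -0.69  0.64] bz [-0.4   0.51  0.76]
```

View pics/r4.png

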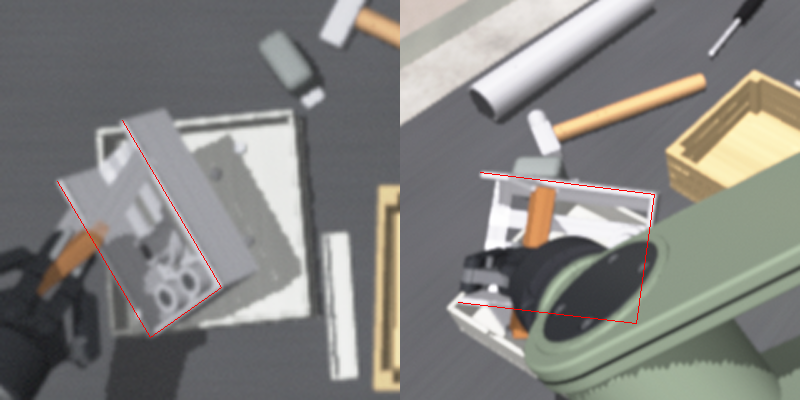

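```bash
python3 - <<'E'
from h import *
p,R=cur();F=np.array([.541,.289,.14])
plan(p,R,[(*bask(F+[0,0,.006*i],208-i,37-4.2*i,6),1,0) for i in range(1,10)],0)
E
```

```text
max 0.023 6.4
[{"dx":0.008,"dy":0.001,"dz":-0.023,"rx":4.2,"ry":6.4,"rz":2.2,"grip":0},{"dx":0.004,"dy":-0.004,"dz":-0.009,"rx":3.2,"ry":2.8,"rz":0.5,"grip":0},{"dx":0.003,"dy":-0.003,"dz":-0.009,"rx":3.1,"ry":2.8,"rz":0.4,"grip":0},{"dx":0.003,"dy":-0.004,"dz":-0.008,"rx":3.0,"ry":2.9,"rz":0.4,"grip":0},{"dx":0.004,"dy":-0.004,"dz":-0.007,"rx":3.1,"ry":2.8,"rz":0.3,"grip":0},{"dx":0.003,"dy":-0.004,"dz":-0.008,"rx":3.1,"ry":2.9,"rz":0.3,"grip":0},{"dx":0.004,"dy":-0.005,"dz":-0.007,"rx":3.0,"ry":2.9,"rz":0.1,"grip":0},{"dx":0.003,"dy":-0.004,"dz":-0.006,"rx":3.1,"ry":2.9,"rz":0.1,"grip":0},{"dx":0.003,"dy":-0.005,"dz":-0.006,"rx":3.0,"ry":2.9,"rz":0.1,"grip":0}]
```

```bash
python3 -m jog '[{"dx":0.004,"dy":0,"dz":-0.011,"rx":2.1,"ry":3.2,"rz":1.1,"grip":0},{"dx":0.004,"dy":0.001,"dz":-0.012,"rx":2.1,"ry":3.2,"rz":1.1,"grip":0},{"dx":0.004,"dy":-0.004,"dz":-0.009,"rx":3.2,"ry":2.8,"rz":0.5,"grip":0},{"dx":0.003,"dy":-0.003,"dz":-0.009,"rx":3.1,"ry":2.8,"rz":0.4,"grip":0},{"dx":0.003,"dy":-0.004,"dz":-0.008,"rx":3.0,"ry":2.9,"rz":0.4,"grip":0},{"dx":0.004,"dy":-0.004,"dz":-0.007,"rx":3.1,"ry":2.8,"rz":0.3,"grip":0},{"dx":0.003,"dy":-0.004,"dz":-0.008,"rx":3.1,"ry":2.9,"rz":0.3,"grip":0},{"dx":0.004,"dy":-0.005,"dz":-0.007,"rx":3.0,"ry":2.9,"rz":0.1,"grip":0},{"dx":0.003,"dy":-0.004,"dz":-0.006,"rx":3.1,"ry":2.9,"rz":0.1,"grip":0},{"dx":0.003,"dy":-0.005,"dz":-0.006,"rx":3.0,"ry":2.9,"rz":0.1,"grip":0},{"dx":0,"dy":0,"dz":0,"rx":0,"ry":0,"rz":0,"grip":0},{"dx":0,"dy":0,"dz":0,"rx":0,"ry":0,"rz":0,"grip":0}]' 120
python3 look.py r5 70 110 70 170 180
```

```text
t: 18.1
eef_pos: [0.5632, 0.2942, 0.268]
eef_rot: [[0.767, 0.551, -0.328], [0.261, 0.198, 0.945], [0.586, -0.81, 0.008]]
wrist_force: [0.1, 1.4, -5.8]
grip_width: 0.0148
[ 0.35 -0.11  1.86  0.    0.77  0.01] 18.1
F [0.541 0.287 0.193] bx [-0.94 -0.33 -0.1 ] by [ 0.33 -0.94 -0.01] bz [-0.09 -0.04  0.99]
```

View pics/r5.png

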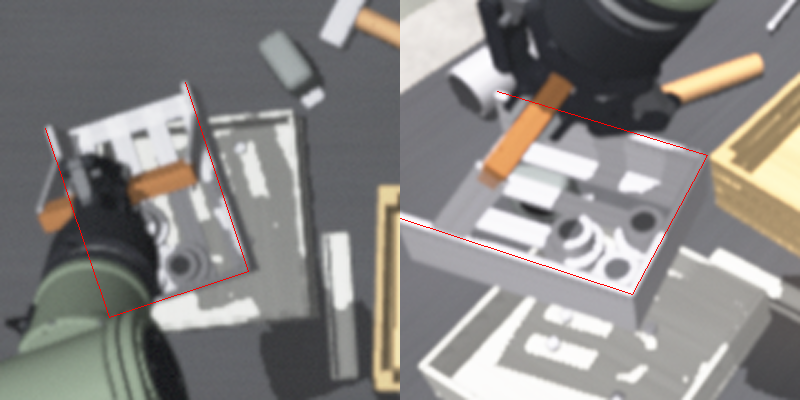

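Side view: three bungs sit at the closed end and the visible bars look clean. I'm moving level to above the crate so I can count the slugs in the open pan before tipping.

```bash
python3 - <<'E'
from h import *
p,R=cur()
plan(p,R,[(*bask([.40,.015,.20],180,0,3),18,1)],0)
E
```

```text
max 0.021 1.3
[{"dx":-0.002,"dy":-0.001,"dz":-0.002,"rx":-0.1,"ry":0.1,"rz":0,"grip":0},{"dx":-0.004,"dy":-0.004,"dz":-0.006,"rx":-0.3,"ry":0.4,"rz":0.1,"grip":0},{"dx":-0.007,"dy":-0.005,"dz":-0.008,"rx":-0.4,"ry":0.7,"rz":0.1,"grip":0},{"dx":-0.009,"dy":-0.007,"dz":-0.012,"rx":-0.6,"ry":0.8,"rz":0.1,"grip":0},{"dx":-0.01,"dy":-0.008,"dz":-0.015,"rx":-0.7,"ry":0.9,"rz":0.2,"grip":0},{"dx":-0.012,"dy":-0.009,"dz":-0.016,"rx":-0.8,"ry":1.1,"rz":0.2,"grip":0},{"dx":-0.012,"dy":-0.009,"dz":-0.018,"rx":-0.9,"ry":1.2,"rz":0.2,"grip":0},{"dx":-0.012,"dy":-0.01,"dz":-0.02,"rx":-0.9,"ry":1.3,"rz":0.2,"grip":0},{"dx":-0.013,"dy":-0.009,"dz":-0.021,"rx":-1.0,"ry":1.3,"rz":0.3,"grip":0},{"dx":-0.012,"dy":-0.009,"dz":-0.021,"rx":-0.9,"ry":1.3,"rz":0.2,"grip":0},{"dx":-0.011,"dy":-0.008,"dz":-0.021,"rx":-0.9,"ry":1.3,"rz":0.2,"grip":0},{"dx":-0.01,"dy":-0.008,"dz":-0.02,"rx":-0.9,"ry":1.2,"rz":0.2,"grip":0},{"dx":-0.009,"dy":-0.007,"dz":-0.019,"rx":-0.8,"ry":1.1,"rz":0.2,"grip":0},{"dx":-0.008,"dy":-0.005,"dz":-0.017,"rx":-0.7,"ry":0.9,"rz":0.2,"grip":0},{"dx":-0.006,"dy":-0.005,"dz":-0.014,"rx":-0.6,"ry":0.9,"rz":0.1,"grip":0},{"dx":-0.005,"dy":-0.003,"dz":-0.011,"rx":-0.4,"ry":0.6,"rz":0.1,"grip":0},{"dx":-0.003,"dy":-0.002,"dz":-0.007,"rx":-0.3,"ry":0.4,"rz":0.1,"grip":0},{"dx":-0.001,"dy":-0.001,"dz":-0.003,"rx":-0.1,"ry":0.1,"rz":0,"grip":0}]
```

```bash
python3 -m jog '[{"dx":-0.002,"dy":-0.001,"dz":-0.002,"rx":-0.1,"ry":0.1,"rz":0,"grip":0},{"dx":-0.004,"dy":-0.004,"dz":-0.006,"rx":-0.3,"ry":0.4,"rz":0.1,"grip":0},{"dx":-0.007,"dy":-0.005,"dz":-0.008,"rx":-0.4,"ry":0.7,"rz":0.1,"grip":0},{"dx":-0.009,"dy":-0.007,"dz":-0.012,"rx":-0.6,"ry":0.8,"rz":0.1,"grip":0},{"dx":-0.01,"dy":-0.008,"dz":-0.015,"rx":-0.7,"ry":0.9,"rz":0.2,"grip":0},{"dx":-0.012,"dy":-0.009,"dz":-0.016,"rx":-0.8,"ry":1.1,"rz":0.2,"grip":0},{"dx":-0.012,"dy":-0.009,"dz":-0.018,"rx":-0.9,"ry":1.2,"rz":0.2,"grip":0},{"dx":-0.012,"dy":-0.01,"dz":-0.02,"rx":-0.9,"ry":1.3,"rz":0.2,"grip":0},{"dx":-0.013,"dy":-0.009,"dz":-0.021,"rx":-1.0,"ry":1.3,"rz":0.3,"grip":0},{"dx":-0.012,"dy":-0.009,"dz":-0.021,"rx":-0.9,"ry":1.3,"rz":0.2,"grip":0},{"dx":-0.011,"dy":-0.008,"dz":-0.021,"rx":-0.9,"ry":1.3,"rz":0.2,"grip":0},{"dx":-0.01,"dy":-0.008,"dz":-0.02,"rx":-0.9,"ry":1.2,"rz":0.2,"grip":0},{"dx":-0.009,"dy":-0.007,"dz":-0.019,"rx":-0.8,"ry":1.1,"rz":0.2,"grip":0},{"dx":-0.008,"dy":-0.005,"dz":-0.017,"rx":-0.7,"ry":0.9,"rz":0.2,"grip":0},{"dx":-0.006,"dy":-0.005,"dz":-0.014,"rx":-0.6,"ry":0.9,"rz":0.1,"grip":0},{"dx":-0.005,"dy":-0.003,"dz":-0.011,"rx":-0.4,"ry":0.6,"rz":0.1,"grip":0},{"dx":-0.003,"dy":-0.002,"dz":-0.007,"rx":-0.3,"ry":0.4,"rz":0.1,"grip":0},{"dx":-0.001,"dy":-0.001,"dz":-0.003,"rx":-0.1,"ry":0.1,"rz":0,"grip":0},{"dx":0,"dy":0,"dz":0,"rx":0,"ry":0,"rz":0,"grip":0}]' 120
python3 look.py r6 180 160 180 120 220
python3 - <<'E'
import cv2,numpy as np
a=np.load("pics/top_r6.npz")["p"][150:250,102:202,::-1];b=np.load("pics/side_r6.npz")["p"][250:400,80:240,::-1]
cv2.imwrite("pics/pan6.png",np.hstack([cv2.resize(a,(400,400),interpolation=cv2.INTER_CUBIC),cv2.resize(b,(400,400),interpolation=cv2.INTER_CUBIC)]))
E
```

```text
t: 20.1
eef_pos: [0.4281, 0.015, 0.2742]
eef_rot: [[0.837, 0.548, 0.001], [-0.002, 0.002, 1.0], [0.548, -0.837, 0.002]]
wrist_force: [-0.0, 0.5, -7.6]
grip_width: 0.0146
[-0.31 -0.68  2.2   0.2   1.07 -0.36] 20.1
F [0.401 0.015 0.201] bx [-1.    0.   -0.06] by [-0. -1. -0.] bz [-0.06 -0.    1.  ]
```

View pics/r6.png

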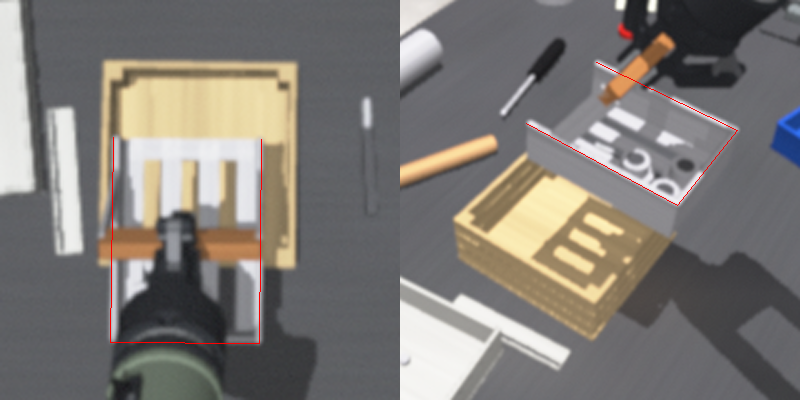

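View pics/pan6.png

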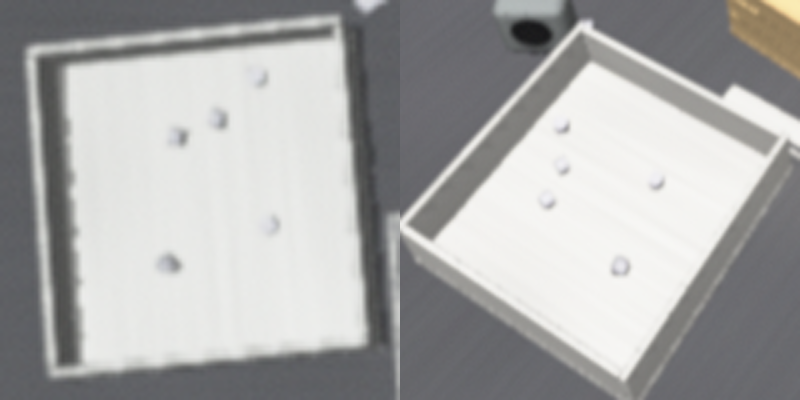

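All five slugs are in the pan: right crop (562,125), (562,165), (547,200), (656,181) and (620,266). The three bungs are still in the basket, so I'm tipping it over the crate.

```bash
python3 - <<'E'
from h import *
p,R=cur();w=[]
N=16
for i in range(1,N+1):
    pi=3-65*i/N; s=min(1,i/9); s=s*s*(3-2*s)
    lip=np.array([.486-.041*s,.015,.206-.096*s])
    T,B=tool(180,0,pi);w.append((*bask(lip+.085*B[:,0],180,0,pi),1,0))
plan(p,R,w,0)
E
```

```text
max 0.013 4.3
[{"dx":0.004,"dy":0.001,"dz":-0.001,"rx":-0.2,"ry":-0.1,"rz":4.3,"grip":0},{"dx":-0.001,"dy":0.005,"dz":0,"rx":0,"ry":0,"rz":4.0,"grip":0},{"dx":-0.004,"dy":0.009,"dz":0,"rx":0,"ry":0,"rz":4.1,"grip":0},{"dx":-0.005,"dy":0.011,"dz":0,"rx":0,"ry":0,"rz":4.0,"grip":0},{"dx":-0.005,"dy":0.013,"dz":0,"rx":0,"ry":0,"rz":4.1,"grip":0},{"dx":-0.003,"dy":0.013,"dz":0,"rx":0,"ry":0,"rz":4.1,"grip":0},{"dx":-0.001,"dy":0.011,"dz":0,"rx":0.1,"ry":0,"rz":4.0,"grip":0},{"dx":0.002,"dy":0.008,"dz":0,"rx":0,"ry":0,"rz":4.1,"grip":0},{"dx":0.005,"dy":0.003,"dz":0,"rx":0,"ry":0,"rz":4.1,"grip":0},{"dx":0.006,"dy":-0.001,"dz":0,"rx":0,"ry":0,"rz":4.0,"grip":0},{"dx":0.006,"dy":0,"dz":0,"rx":0,"ry":0,"rz":4.1,"grip":0},{"dx":0.007,"dy":-0.001,"dz":0,"rx":0,"ry":0,"rz":4.0,"grip":0},{"dx":0.006,"dy":0,"dz":0,"rx":0,"ry":0,"rz":4.1,"grip":0},{"dx":0.006,"dy":-0.001,"dz":0,"rx":0,"ry":0,"rz":4.1,"grip":0},{"dx":0.007,"dy":0,"dz":0,"rx":0,"ry":0,"rz":4.0,"grip":0},{"dx":0.006,"dy":-0.001,"dz":0,"rx":0,"ry":0,"rz":4.1,"grip":0}]
```

```bash
python3 -m jog '[{"dx":0.004,"dy":0.001,"dz":-0.001,"rx":-0.2,"ry":-0.1,"rz":4.3,"grip":0},{"dx":-0.001,"dy":0.005,"dz":0,"rx":0,"ry":0,"rz":4.0,"grip":0},{"dx":-0.004,"dy":0.009,"dz":0,"rx":0,"ry":0,"rz":4.1,"grip":0},{"dx":-0.005,"dy":0.011,"dz":0,"rx":0,"ry":0,"rz":4.0,"grip":0},{"dx":-0.005,"dy":0.013,"dz":0,"rx":0,"ry":0,"rz":4.1,"grip":0},{"dx":-0.003,"dy":0.013,"dz":0,"rx":0,"ry":0,"rz":4.1,"grip":0},{"dx":-0.001,"dy":0.011,"dz":0,"rx":0.1,"ry":0,"rz":4.0,"grip":0},{"dx":0.002,"dy":0.008,"dz":0,"rx":0,"ry":0,"rz":4.1,"grip":0},{"dx":0.005,"dy":0.003,"dz":0,"rx":0,"ry":0,"rz":4.1,"grip":0},{"dx":0.006,"dy":-0.001,"dz":0,"rx":0,"ry":0,"rz":4.0,"grip":0},{"dx":0.006,"dy":0,"dz":0,"rx":0,"ry":0,"rz":4.1,"grip":0},{"dx":0.007,"dy":-0.001,"dz":0,"rx":0,"ry":0,"rz":4.0,"grip":0},{"dx":0.006,"dy":0,"dz":0,"rx":0,"ry":0,"rz":4.1,"grip":0},{"dx":0.006,"dy":-0.001,"dz":0,"rx":0,"ry":0,"rz":4.1,"grip":0},{"dx":0.007,"dy":0,"dz":0,"rx":0,"ry":0,"rz":4.0,"grip":0},{"dx":0.006,"dy":-0.001,"dz":0,"rx":0,"ry":0,"rz":4.1,"grip":0},{"dx":0,"dy":0,"dz":0,"rx":0,"ry":0,"rz":0,"grip":0},{"dx":0,"dy":0,"dz":0,"rx":0,"ry":0,"rz":0,"grip":0},{"dx":0,"dy":0,"dz":0,"rx":0,"ry":0,"rz":0,"grip":0}]' 120
python3 look.py t1 180 160 180 120 220
```

```text
t: 22.1
eef_pos: [0.4841, 0.0146, 0.192]
eef_rot: [[0.85, -0.527, -0.001], [0.001, 0.0, 1.0], [-0.527, -0.85, 0.001]]
wrist_force: [-0.3, -0.2, -3.0]
grip_width: 0.0146
[-0.11  0.45  1.34 -0.06  1.9  -0.11] 22.1
F [0.406 0.015 0.186] bx [-0.47 -0.    0.88] by [ 0. -1. -0.] bz [0.88 0.   0.47]
```

View pics/t1.png

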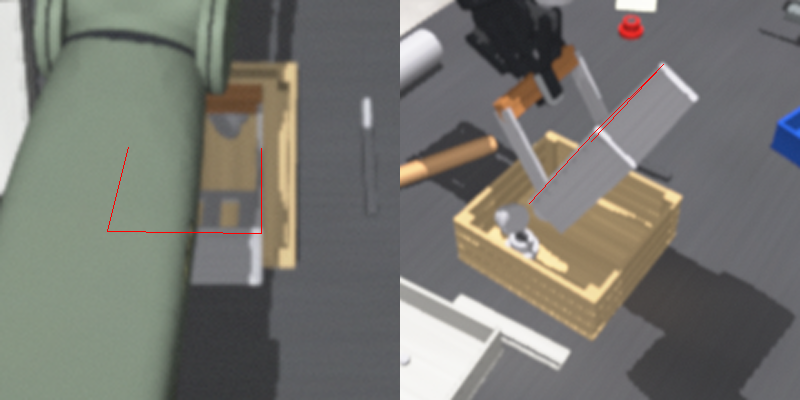

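Wrist force has dropped to 3 N, so the basket is empty. I can see two bungs in the crate, with the third probably hidden by the basket. I'm levelling and moving off to look.

```bash
python3 - <<'E'
from h import *
p,R=cur();w=[]
F0=np.array([.406,.015,.186]);F1=np.array([.45,-.03,.21])
for i in range(1,12):
    s=i/11;w.append((*bask(F0+(F1-F0)*s,180,0,-62*(1-s)),1,0))
p,R=plan(p,R,w,0)
plan(p,R,[(*bask([.525,-.313,.13],163),19,1)],0)
E
```

```text
max 0.01 5.7
[{"dx":-0.002,"dy":-0.01,"dz":-0.004,"rx":0,"ry":0,"rz":-5.5,"grip":0},{"dx":-0.002,"dy":-0.01,"dz":-0.004,"rx":0,"ry":0,"rz":-5.6,"grip":0},{"dx":-0.002,"dy":-0.009,"dz":-0.004,"rx":0,"ry":0,"rz":-5.6,"grip":0},{"dx":-0.002,"dy":-0.009,"dz":-0.004,"rx":0,"ry":0,"rz":-5.7,"grip":0},{"dx":-0.001,"dy":-0.009,"dz":-0.004,"rx":0,"ry":0,"rz":-5.6,"grip":0},{"dx":-0.001,"dy":-0.008,"dz":-0.004,"rx":0,"ry":0,"rz":-5.6,"grip":0},{"dx":-0.001,"dy":-0.009,"dz":-0.004,"rx":0,"ry":0,"rz":-5.7,"grip":0},{"dx":-0.001,"dy":-0.007,"dz":-0.004,"rx":0,"ry":0,"rz":-5.6,"grip":0},{"dx":0,"dy":-0.007,"dz":-0.004,"rx":0,"ry":0,"rz":-5.6,"grip":0},{"dx":0,"dy":-0.007,"dz":-0.004,"rx":0,"ry":0,"rz":-5.7,"grip":0},{"dx":-0.001,"dy":-0.006,"dz":-0.004,"rx":0,"ry":0,"rz":-5.6,"grip":0}]
max 0.023 1.2
[{"dx":0,"dy":0.001,"dz":-0.002,"rx":-0.1,"ry":0.1,"rz":0,"grip":0},{"dx":0.001,"dy":0.002,"dz":-0.007,"rx":-0.2,"ry":0.4,"rz":0,"grip":0},{"dx":0.001,"dy":0.004,"dz":-0.011,"rx":-0.3,"ry":0.5,"rz":0,"grip":0},{"dx":0.001,"dy":0.005,"dz":-0.013,"rx":-0.4,"ry":0.7,"rz":0,"grip":0},{"dx":0.002,"dy":0.00
[... 337 characters left out ...]
:0.004,"dy":0.009,"dz":-0.023,"rx":-0.7,"ry":1.1,"rz":0,"grip":0},{"dx":0.005,"dy":0.011,"dz":-0.021,"rx":-0.7,"ry":1.2,"rz":0,"grip":0},{"dx":0.006,"dy":0.009,"dz":-0.021,"rx":-0.6,"ry":1.1,"rz":0,"grip":0},{"dx":0.005,"dy":0.01,"dz":-0.019,"rx":-0.6,"ry":1.0,"rz":0,"grip":0},{"dx":0.005,"dy":0.009,"dz":-0.017,"rx":-0.6,"ry":1.0,"rz":0,"grip":0},{"dx":0.005,"dy":0.008,"dz":-0.016,"rx":-0.5,"ry":0.8,"rz":0,"grip":0},{"dx":0.004,"dy":0.007,"dz":-0.012,"rx":-0.4,"ry":0.7,"rz":0,"grip":0},{"dx":0.003,"dy":0.005,"dz":-0.01,"rx":-0.3,"ry":0.6,"rz":0,"grip":0},{"dx":0.002,"dy":0.003,"dz":-0.005,"rx":-0.2,"ry":0.3,"rz":0,"grip":0},{"dx":0.001,"dy":0.001,"dz":-0.003,"rx":0,"ry":0.1,"rz":0,"grip":0}]
```

```bash
python3 -m jog '[{"dx":-0.002,"dy":-0.01,"dz":-0.004,"rx":0,"ry":0,"rz":-5.5,"grip":0},{"dx":-0.002,"dy":-0.01,"dz":-0.004,"rx":0,"ry":0,"rz":-5.6,"grip":0},{"dx":-0.002,"dy":-0.009,"dz":-0.004,"rx":0,"ry":0,"rz":-5.6,"grip":0},{"dx":-0.002,"dy":-0.009,"dz":-0.004,"rx":0,"ry":0,"rz":-5.7,"grip":0},{"dx":-0.001,"dy":-0.009,"dz":-0.004,"rx":0,"ry":0,"rz":-5.6,"grip":0},{"dx":-0.001,"dy":-0.008,"dz":-0.004,"rx":0,"ry":0,"rz":-5.6,"grip":0},{"dx":-0.001,"dy":-0.009,"dz":-0.004,"rx":0,"ry":0,"rz":-5.7,"grip":0},{"dx":-0.001,"dy":-0.007,"dz":-0.004,"rx":0,"ry":0,"rz":-5.6,"grip":0},{"dx":0,"dy":-0.007,"dz":-0.004,"rx":0,"ry":0,"rz":-5.6,"grip":0},{"dx":0,"dy":-0.007,"dz":-0.004,"rx":0,"ry":0,"rz":-5.7,"grip":0},{"dx":-0.001,"dy":-0.006,"dz":-0.004,"rx":0,"ry":0,"rz":-5.6,"grip":0},{"dx":0,"dy":0,"dz":0,"rx":0,"ry":0,"rz":0,"grip":0}]' 120
python3 look.py t2 180 160 180 120 220
```

```text
t: 23.4
eef_pos: [0.4763, -0.0289, 0.2778]
eef_rot: [[0.87, 0.493, 0.001], [-0.002, 0.001, 1.0], [0.493, -0.87, 0.002]]
wrist_force: [0.2, -0.2, -4.5]
grip_width: 0.0146
[-0.38 -0.47  2.06  0.21  1.08 -0.44] 23.4
F [ 0.445 -0.029  0.206] bx [-1.    0.    0.01] by [-0. -1. -0.] bz [ 0.01 -0.    1.  ]
```

View pics/t2.png

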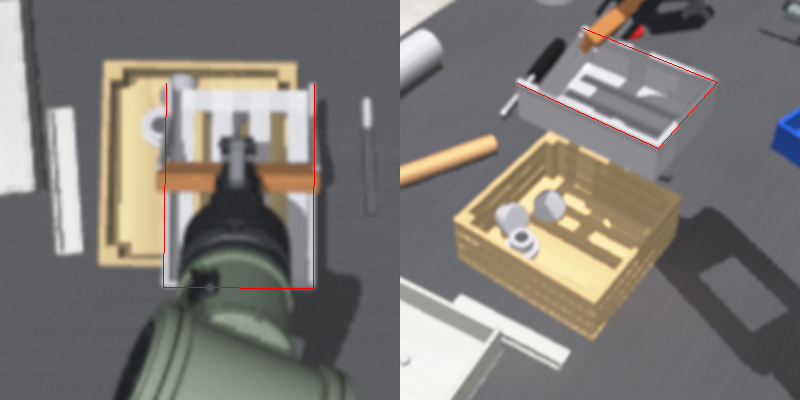

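All three bungs are in the crate: side crop (512,218), (522,243) and (549,206). Basket is empty. I'm carrying it back to its original bare spot.

```bash
python3 -m jog '[{"dx":0,"dy":0.001,"dz":-0.002,"rx":-0.1,"ry":0.1,"rz":0,"grip":0},{"dx":0.001,"dy":0.002,"dz":-0.007,"rx":-0.2,"ry":0.4,"rz":0,"grip":0},{"dx":0.001,"dy":0.004,"dz":-0.011,"rx":-0.3,"ry":0.5,"rz":0,"grip":0},{"dx":0.001,"dy":0.005,"dz":-0.013,"rx":-0.4,"ry":0.7,"rz":0,"grip":0},{"dx":0.002,"dy":0.007,"dz":-0.017,"rx":-0.5,"ry":0.8,"rz":0,"grip":0},{"dx":0.002,"dy":0.007,"dz":-0.019,"rx":-0.5,"ry":1.0,"rz":0,"grip":0},{"dx":0.003,"dy":0.008,"dz":-0.02,"rx":-0.6,"ry":1.0,"rz":0,"grip":0},{"dx":0.004,"dy":0.009,"dz":-0.021,"rx":-0.7,"ry":1.1,"rz":0,"grip":0},{"dx":0.004,"dy":0.01,"dz":-0.022,"rx":-0.6,"ry":1.2,"rz":0,"grip":0},{"dx":0.004,"dy":0.009,"dz":-0.023,"rx":-0.7,"ry":1.1,"rz":0,"grip":0},{"dx":0.005,"dy":0.011,"dz":-0.021,"rx":-0.7,"ry":1.2,"rz":0,"grip":0},{"dx":0.006,"dy":0.009,"dz":-0.021,"rx":-0.6,"ry":1.1,"rz":0,"grip":0},{"dx":0.005,"dy":0.01,"dz":-0.019,"rx":-0.6,"ry":1.0,"rz":0,"grip":0},{"dx":0.005,"dy":0.009,"dz":-0.017,"rx":-0.6,"ry":1.0,"rz":0,"grip":0},{"dx":0.005,"dy":0.008,"dz":-0.016,"rx":-0.5,"ry":0.8,"rz":0,"grip":0},{"dx":0.004,"dy":0.007,"dz":-0.012,"rx":-0.4,"ry":0.7,"rz":0,"grip":0},{"dx":0.003,"dy":0.005,"dz":-0.01,"rx":-0.3,"ry":0.6,"rz":0,"grip":0},{"dx":0.002,"dy":0.003,"dz":-0.005,"rx":-0.2,"ry":0.3,"rz":0,"grip":0},{"dx":0.001,"dy":0.001,"dz":-0.003,"rx":0,"ry":0.1,"rz":0,"grip":0},{"dx":0,"dy":0,"dz":0,"rx":0,"ry":0,"rz":0,"grip":0}]' 120
python3 look.py p1 320 110 250 40 160
python3 - <<'E'
from h import *
p,R=cur()
q,S=bask([.525,-.313,.012],162.5);plan(p,R,[(q,S,10,1)],0)
E
```

```text
t: 25.5
eef_pos: [0.554, -0.3228, 0.201]
eef_rot: [[0.83, 0.475, 0.292], [-0.253, -0.145, 0.956], [0.497, -0.868, -0.001]]
wrist_force: [0.2, 0.9, -2.6]
grip_width: 0.0143
[-0.8   0.03  1.83  0.32  0.85 -0.66] 25.5
F [ 0.524 -0.314  0.129] bx [-0.96  0.29  0.  ] by [-0.29 -0.96  0.  ] bz [ 0. -0.  1.]
max 0.015 0.1
[{"dx":-0.002,"dy":0.003,"dz":0,"rx":0,"ry":0,"rz":0,"grip":0},{"dx":-0.004,"dy":0.008,"dz":0,"rx":0,"ry":0.1,"rz":0,"grip":0},{"dx":-0.006,"dy":0.011,"dz":0,"rx":-0.1,"ry":0,"rz":0,"grip":0},{"dx":-0.008,"dy":0.014,"dz":0,"rx":0,"ry":0.1,"rz":-0.1,"grip":0},{"dx":-0.009,"dy":0.015,"dz":0,"rx":0,"ry":0,"rz":0,"grip":0},{"dx":-0.008,"dy":0.015,"dz":0,"rx":-0.1,"ry":0.1,"rz":0,"grip":0},{"dx":-0.008,"dy":0.014,"dz":0,"rx":0,"ry":0.1,"rz":-0.1,"grip":0},{"dx":-0.007,"dy":0.011,"dz":0,"rx":0,"ry":0,"rz":0,"grip":0},{"dx":-0.004,"dy":0.008,"dz":0,"rx":0,"ry":0.1,"rz":0,"grip":0},{"dx":-0.002,"dy":0.003,"dz":0,"rx":0,"ry":0,"rz":0,"grip":0}]
```

View pics/p1.png

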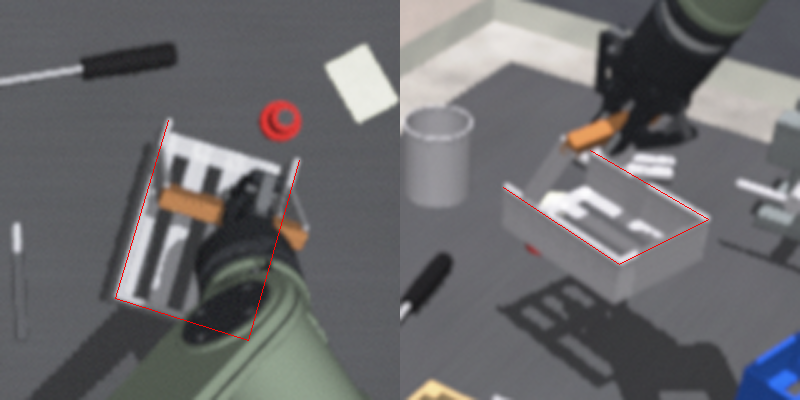

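Basket is level over bare bench. Lowering it.

```bash
python3 -m jog '[{"dx":-0.002,"dy":0.003,"dz":0,"rx":0,"ry":0,"rz":0,"grip":0},{"dx":-0.004,"dy":0.008,"dz":0,"rx":0,"ry":0,"rz":0,"grip":0},{"dx":-0.006,"dy":0.011,"dz":0,"rx":0,"ry":0,"rz":0,"grip":0},{"dx":-0.008,"dy":0.014,"dz":0,"rx":0,"ry":0,"rz":-0.1,"grip":0},{"dx":-0.009,"dy":0.015,"dz":0,"rx":0,"ry":0,"rz":0,"grip":0},{"dx":-0.008,"dy":0.015,"dz":0,"rx":0,"ry":0,"rz":0,"grip":0},{"dx":-0.008,"dy":0.014,"dz":0,"rx":0,"ry":0,"rz":-0.1,"grip":0},{"dx":-0.007,"dy":0.011,"dz":0,"rx":0,"ry":0,"rz":0,"grip":0},{"dx":-0.004,"dy":0.008,"dz":0,"rx":0,"ry":0,"rz":0,"grip":0},{"dx":-0.002,"dy":0.003,"dz":0,"rx":0,"ry":0,"rz":0,"grip":0},{"dx":0,"dy":0,"dz":0,"rx":0,"ry":0,"rz":0,"grip":0}]' 120
python3 -m jog '[{"dx":-0.001,"dy":0.0017,"dz":0,"rx":0,"ry":0,"rz":0,"grip":0},{"dx":-0.001,"dy":0.0017,"dz":0,"rx":0,"ry":0,"rz":0,"grip":0},{"dx":0,"dy":0,"dz":0,"rx":0,"ry":0,"rz":0,"grip":0}]' 120
python3 -m jog '[{"dx":-0.001,"dy":0.0017,"dz":0,"rx":0,"ry":0,"rz":0,"grip":0},{"dx":0,"dy":0,"dz":0,"rx":0,"ry":0,"rz":0,"grip":0}]' 120
```

```text
t: 26.7
eef_pos: [0.5543, -0.3228, 0.083]
eef_rot: [[0.829, 0.477, 0.292], [-0.253, -0.146, 0.956], [0.499, -0.866, -0.0]]
wrist_force: [0.3, -0.2, -3.3]
grip_width: 0.0145
t: 27.0
eef_pos: [0.5546, -0.323, 0.08]
eef_rot: [[0.828, 0.478, 0.292], [-0.252, -0.147, 0.956], [0.5, -0.866, -0.001]]
wrist_force: [-1.1, -0.4, -3.2]
grip_width: 0.0145
t: 27.2
eef_pos: [0.5543, -0.3228, 0.0776]
eef_rot: [[0.829, 0.478, 0.292], [-0.253, -0.146, 0.956], [0.5, -0.866, -0.001]]
wrist_force: [0.6, -0.5, -3.3]
grip_width: 0.0148
```

```bash
python3 -m jog '[{"dx":-0.0005,"dy":0.0009,"dz":0,"rx":0,"ry":0,"rz":0,"grip":0},{"dx":0,"dy":0,"dz":0,"rx":0,"ry":0,"rz":0,"grip":0}]' 120
python3 -m jog '[{"dx":-0.0005,"dy":0.0009,"dz":0,"rx":0,"ry":0,"rz":0,"grip":0},{"dx":0,"dy":0,"dz":0,"rx":0,"ry":0,"rz":0,"grip":0}]' 120
```

```text
t: 27.4
eef_pos: [0.5544, -0.3229, 0.0766]
eef_rot: [[0.828, 0.478, 0.292], [-0.253, -0.146, 0.956], [0.5, -0.866, -0.001]]
wrist_force: [0.2, -0.0, -3.4]
grip_width: 0.0144
t: 27.6
eef_pos: [0.5549, -0.3234, 0.0764]
eef_rot: [[0.828, 0.479, 0.292], [-0.252, -0.147, 0.956], [0.501, -0.865, -0.001]]
wrist_force: [-0.9, 0.4, 0.3]
grip_width: 0.0145
```

It has touched down at the same height as at the pick. Now releasing.

```bash
python3 -m jog '[{"dx":0,"dy":0,"dz":0,"rx":0,"ry":0,"rz":0,"grip":0.02},{"dx":0,"dy":0,"dz":0,"rx":0,"ry":0,"rz":0,"grip":0.03},{"dx":0,"dy":0,"dz":0,"rx":0,"ry":0,"rz":0,"grip":0.045},{"dx":0,"dy":0,"dz":0,"rx":0,"ry":0,"rz":0,"grip":0.05},{"dx":0,"dy":0,"dz":0,"rx":0,"ry":0,"rz":0,"grip":0.05},{"dx":0,"dy":-0.005,"dz":0,"rx":0,"ry":0,"rz":0,"grip":0.05},{"dx":0,"dy":-0.01,"dz":0,"rx":0,"ry":0,"rz":0,"grip":0.05},{"dx":0,"dy":-0.02,"dz":0,"rx":0,"ry":0,"rz":0,"grip":0.05},{"dx":0,"dy":-0.03,"dz":0,"rx":0,"ry":0,"rz":0,"grip":0.05},{"dx":0,"dy":-0.03,"dz":0,"rx":0,"ry":0,"rz":0,"grip":0.05},{"dx":0,"dy":-0.03,"dz":0,"rx":0,"ry":0,"rz":0,"grip":0.05},{"dx":0,"dy":-0.03,"dz":0,"rx":0,"ry":0,"rz":0,"grip":0.05},{"dx":0,"dy":-0.02,"dz":0,"rx":0,"ry":0,"rz":0,"grip":0.05},{"dx":0,"dy":0,"dz":0,"rx":0,"ry":0,"rz":0,"grip":0.05}]' 60
python3 - <<'E'
from h import *
for n in("top","side"):
    a,d=imaging.camera(n);np.savez(f"pics/{n}_f.npz",p=a,d=d);cv2.imwrite(f"pics/{n}_f.png",a[:,:,::-1])
E
```

```text
t: 29.0
eef_pos: [0.4713, -0.2989, 0.2318]
eef_rot: [[0.826, 0.482, 0.293], [-0.25, -0.153, 0.956], [0.506, -0.863, -0.005]]
wrist_force: [0.9, -1.3, -0.2]
grip_width: 0.0499
```

View pics/top_f.png

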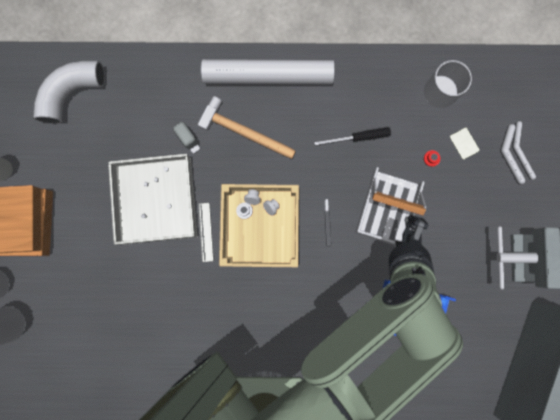

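View pics/side_f.png

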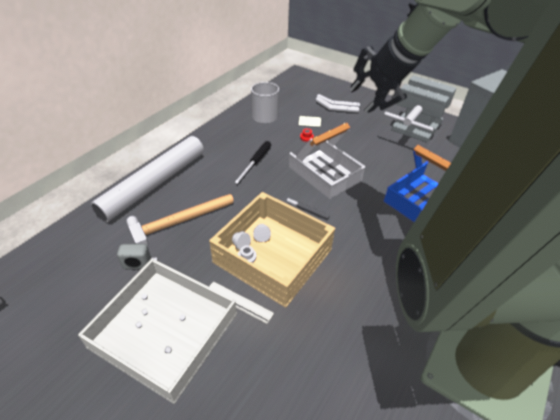

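Final pictures show five slugs in the pan, three bungs in the crate and the basket upright on bare bench. The gripper is clear and the tools are unmoved. Handing the job in.

```bash
python3 - <<'E'
from h import *
a=np.load("pics/side_f.npz")["d"];b=np.load("pics/side0.npz")["d"]
P=cloud("top",np.load("pics/top_f.npz")["d"])
print("rim z",P[222,361,2],P[185,423,2],P[240,382,2])
print(sensors.observe()["t"],env.job_done())
E
```

```text
rim z 0.047010556127351597 0.04764161219956077 0.031086571634899068
the job is handed in; nothing more can be done
29.1 None
```

The job is done and handed in at 29.1 s of the 72 s allowed; no verdict was reported.

- **Pick:** I gripped the steel basket's wooden handle at its 30° slope with 120 N, lifted it level and carried it over the pan.
- **Slugs:** I rocked it about its x axis to roughly +44°, −49° and +40°. A look at the open pan then showed all five slugs in it and the three bungs still in the basket.
- **Bungs:** I tipped the open end down about 62° over the crate. All three bungs were seen inside it afterwards.
- **Basket:** I lowered it onto its original bare spot until it touched down, then released it and backed the gripper off.

**Last checks:** both camera views show five slugs in the pan, three bungs in the crate, the empty basket upright and the loose tools where they were, judged by eye. Two rim points read 47 and 48 mm, as expected for 48 mm walls. A third reading, at the closed wall, was 31 mm. That pixel probably missed the thin rim, but I did not re-check it.

**Disagreements:**
- The reported TCP was about 45 mm ahead of the fingertips the cameras saw. I followed the cameras for the grasp, and the basket outline predicted from that grasp matched the later pictures closely, though it was slightly off when steeply tilted.
- Some fast rolling rows fell short of their angle, so I extended the second roll.
- Joint 4 came right up to its range limit (−1.11) during the + rolls.

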